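# Gauge two faces of a sawn core sample and store the reading

### The arm

A 6-joint arm with a two-finger parallel gripper is mounted at the origin on the work surface. World frame = base frame: x ahead of the robot, y to its left, z up, the work surface at z = 0. Lengths are in m, angles in rad, forces in N, time in s.
With the tool pointing down it reaches from about 0.225 to 0.875 m from the base axis. Payload 3.4 kg.
Tool frame: the origin (TCP) lies at the very end of the fingers, on their centre line; the grasp point (between the pads) lies 19 mm behind it (manip.tcp_to_grasp is the distance from the TCP to the grasp point, in m); z points along the fingers, y is the line along which they close (so a half turn about z gives the same grasp; the last joint's range is limited). The gripper opens to 85 mm and grips with 20 to 120 N. Pads are 22 mm wide; open, the fingers measure 114 mm over their backs; the gripper's body (76 mm by 85 mm) begins 54 mm behind the grasp point. The pads swing forward as they close: fully open they stand 13 mm farther back than shut.
Start: joints at [-1.247, 0.276, 1.505, -0, 1.361, -0.121], TCP at [0.247, -0.519, 0.231] pointing down, gripper open.
Joint ranges: [-2.89, 2.89], [-0.75, 2.08], [0.22, 2.7], [-1.18, 4.32], [0.11, 2.71], [-2.7, 2.7]. Speed limits (rad/s): [2.57, 2.57, 3.14, 3.14, 3.14, 3.14].

### API

Orientations are given as a unit quaternion [w, x, y, z].
In Python, from rig import status, get_image, job, manip gives the robot as it stands.
- The arm moves only by the tool apply_moves, never from a script. Its arguments are lists of equal length, an entry for each row: "xyz": the shift along the tool's x, y, z each as a share of 0.3 m, from -1 to 1, a list of three; "rot": the turn, a rotation vector about the tool's x, y, z each as a share of 60 degrees, from -1 to 1, a list of three; "hand": the opening, from -1 (shut) to 1 (fully open). A call has 1 to 8 rows; each row shifts and turns the commanded pose from where the row before left it, along the tool's axes as they then stand; what a row does not reach is not made up. A row lasts 1/8 s, in which the tool goes at most 62.5 mm and 10.7 degrees, less where a joint would pass 70% of its speed; a pose out of reach is approached as far as the arm can. A call with a number of a shift or a turn outside -1 to 1 is refused whole. A call with a gripper value outside its range is refused whole. The fingers move at their own pace and stop on an object; "force" is the grip in N (left out, the last holds). Time passes only in rows, so rows that do not move let the fingers close. It gives the time, the measured TCP pose, the force, the opening and the grip force at its end, in the units of the state.
- status.get_state(): the state, without advancing time (a new reading comes with each control period).
- get_image(name): name is "scene" or "top" or "wrist"; returns a dict with "pixels" (420x560x3 uint8, red, green, blue), "fovy" (degrees; the focal length in pixels is half the picture's height over the tangent of half this angle, whatever the lens; pixels are square), "cx", "cy" (the principal point, pixels), "dist" ([k1, k2, p1, p2, k3] as OpenCV has them; the pictures are not rectified), "origin" and "orientation" of the camera in the world; the wrist camera has in their place "tool_from_camera" (4x4, takes a point from camera to tool coordinates, whose origin is the TCP and whose axes are the flange's). Camera axes: x right, y down, z forward; pixel columns grow to the right and rows downward; lengths in m; the calibration is good to about 2 mm. A picture is of the moment at which its call begins: read the wrist's pose just before it. There is no depth.
- job.sign_off(): hands the job in; it is judged then, once.
The state is a dict: "clock": time; "qpos": joint angles; "qd": joint speeds; "effort": joint torques, N m; "position": TCP position; "ee_rot": TCP orientation; "contact_force": force on the tool from outside, world axes, zero at the start; "moment": the same for the moment, N m; "width": finger opening in m; "gripper_force": force on a finger pad.
Only numpy, scipy, OpenCV 4.12 (cv2) and the standard library are available. Lean on these libraries where they do the work, as an engineer would, in place of code of your own. Each camera call takes 0.05 s, during which the arm holds its last target. There are 200 camera calls.

### The job

Seat the short end face next to the stud of the sawn stone sample flat and centred against the gauge's fence, so that its sprung foot is pushed fully in, and hold it there for a moment; then give the sample a quarter turn, seat the long face next to the stud against the fence in the same way, and leave it there. With the sample seated, take the stylus, press the logger's recessed store button fully down with its tip, and put the stylus back upright in its stand. Do not disturb the vials and other loose things.

Things in the scene. Friction and masses are not known exactly. Their poses are not given: they have to be found in the camera images.
- sample: Sawn block of layered grey stone, 66 x 44 x 40 mm high, about 0.3 kg, lying flat on the table. Origin at the centre of its underside; x along its length, y its width, z up. A brass stud (12 mm wide, 5 mm high) stands on top near its +x +y corner, at (24, 13) mm: the two faces to be gauged meet at this corner.
- end_face (a point): Centre of the sample's short end face next to the stud (at +33 mm along the sample's x, 20 mm above its underside; outward = sample +x). Axes as the sample.
- long_face (a point): Centre of the sample's long side face next to the stud (at +22 mm along the sample's y, 20 mm above its underside; outward = sample +y). Axes as the sample.
- gauge: Fixed flush gauge: aluminium bed 170 mm wide, 6 mm thick, from 150 mm before to 60 mm behind an upright steel fence (two bars, 13 to 62 mm either side of the middle, top 38 mm above the table); behind it a grey housing 70 mm wide, 55 mm high. Origin on the table under the middle of the fence face; +x from the bed into the fence (away from the robot), y along the fence.
- fence (a point): Middle of the fence's face, on the foot's axis, 26 mm above the table (20 mm above the bed). Axes as the gauge: the fence face is its plane x = 0.
- foot (a joint): Sprung round foot, 18 mm wide, in the gap in the middle of the fence, 20 mm above the bed. 0 = sticking out 6 mm from the fence face towards the robot; 0.006 = pushed in flush with the face. Spring under 0.3 N, too weak to push the sample back.
- logger: Grey data logger box, fixed, 100 (x) x 70 (y) x 32 mm high, with a dark screen on the +x part of its top and a round hole 14 mm wide in the top at 28 mm towards -x from its centre. Origin at the centre of its underside (the middle of its 100 x 70 mm outline).
- store_top (a point): Centre of the top of the store button, at the bottom of the round hole in the logger, 6 mm below the logger's top, 26 mm above the table when not pressed. The button is 12 mm wide and moves down with the joint.
- store (a joint): Store button: 0 = up, 0.004 = fully down (4 mm travel, about 3 N).
- stand: White block 52 x 52 mm, 70 mm high, fixed, on a foot 70 x 70 x 5 mm, with an upright round hole 15 mm wide and 64 mm deep in the middle of its top. Origin at the centre of its underside.
- socket (a point): Centre of the mouth of the stand's hole, 70 mm above the table.
- stylus: Stylus upright in the stand, 50 g: steel shaft 8 mm wide to 42 mm below the origin, then a 5 mm wide tip to 58 mm below; at the origin a collar 24 mm wide, 4 mm thick, its underside on the stand; above it a black square grip 16 x 16 mm (sides along x, y) from 4 to 50 mm above the origin. Origin on the axis at the underside of the collar, z up.
- tip (a point): The stylus's tip, on its axis 58 mm below its origin.
- vial_a: Bystander: small capped vial, 24 mm wide, 45 mm high, standing near a front corner of the gauge's bed. Origin at its foot.
- vial_b: Bystander: white-capped vial, 32 mm wide, 60 mm high, on the right. Origin at its foot.
- vial_c: Bystander: white-capped vial, 32 mm wide, 60 mm high, left of the gauge. Origin at its foot.
- vial_d: Bystander: white-capped vial, 32 mm wide, 60 mm high, left of the gauge. Origin at its foot.
- half_core: Bystander: dark brown core offcut without a stud, 85 x 46 x 22 mm. Origin at the centre of its underside.
- spatula: Bystander: spatula lying near the robot, 170 mm long, about 20 mm high.
- dish: Bystander: round white dish 80 mm wide, 22 mm high. Origin at its foot.

How it is judged:
By the outcome, as a careful person would: the job done as asked, in the order asked, and still so for the second after the job is handed in, with the robot touching nothing.
It also fails if it takes over 72 s, if anything falls off the work surface, if the arm or the gripper's body presses on something with over 40 N, if the wrist force passes 120 N, or if a joint passes its speed limit or range.

## Working session

There is one attempt and no reset: what is moved stays moved. The work goes in short steps, Python scripts to look and compute and a tool call to move; the robot and the scene stay as the last step left them, time stands still between calls to the robot, and variables do not carry over. Pictures are saved under pics/ and viewed, at most 10 in all, crops included, and the job is handed in when it is done.

Besides the shell and the picture viewer there is one more tool, called after ">>>" by a JSON object that holds its "api" and its "payload", one argument or row to a line. apply_moves: Moves the arm, as the interface text tells. Its arguments: {"type":"object","properties":{"xyz":{"type":"array","items":{"type":"array","items":{"type":"number","minimum":-1,"maximum":1}}},"rot":{"type":"array","items":{"type":"array","items":{"type":"number","minimum":-1,"maximum":1}}},"hand":{"type":"array","items":{"type":"number"}},"force":{"type":"number"}},"required":["xyz","rot","hand"]}

```bash
ls; mkdir -p pics; python3 - <<'E'
from rig import status,get_image,manip
import cv2,numpy as np,pickle
s=status.get_state();print({k:np.round(v,3).tolist() for k,v in s.items()})
d={}
for n in("scene","top","wrist"):
    i=get_image(n);d[n]=i;cv2.imwrite(f"pics/{n}0.png",i["pixels"][:,:,::-1])
    print(n,{k:np.round(v,4).tolist() for k,v in i.items() if k!="pixels"})
pickle.dump(d,open("im0.pkl","wb"))
print(manip.tcp_to_grasp,dir(manip))
cv2.imwrite("pics/top0b.png",cv2.resize(d["top"]["pixels"][:,:,::-1],(800,600),interpolation=cv2.INTER_CUBIC))
cv2.imwrite("pics/scene0b.png",cv2.resize(d["scene"]["pixels"][:,:,::-1],(800,600),interpolation=cv2.INTER_CUBIC))
E
```

```text
pics
{'clock': 0.0, 'qpos': [-1.247, 0.277, 1.506, -0.0, 1.361, -0.121], 'qd': [0.001, -0.0, 0.002, 0.001, -0.002, -0.0], 'effort': [0.0, -41.677, -24.581, -0.0, 0.011, -0.0], 'position': [0.247, -0.519, 0.23], 'ee_rot': [-0.001, 0.975, 0.221, -0.0], 'contact_force': [-0.034, 0.79, 0.258], 'moment': [0.011, -0.01, -0.009], 'gripper_force': 0.0, 'width': 0.086}
scene {'fovy': 57.3464, 'cx': 279.8529, 'cy': 206.6574, 'dist': [-0.0886, 0.0, 0.0, 0.0, 0.0], 'origin': [0.8749, -0.5645, 0.8478], 'orientation': [-0.34, 0.904, 0.243, -0.0898]}
top {'fovy': 51.0569, 'cx': 283.3378, 'cy': 210.8701, 'dist': [0.0015, 0.0, 0.0, 0.0, 0.0], 'origin': [0.4262, -0.0005, 1.3468], 'orientation': [-0.0392, 0.713, -0.6997, 0.0219]}
wrist {'fovy': 59.0407, 'cx': 279.2704, 'cy': 209.402, 'dist': [-0.0806, 0.0, 0.0, 0.0, 0.0], 'tool_from_camera': [[-0.0004, -0.9497, -0.3133, 0.0794], [1.0, 0.0001, -0.0016, 0.0006], [0.0016, -0.3133, 0.9497, -0.1426], [0.0, 0.0, 0.0, 1.0]]}
0.0187 ['MotionError', '__class__', '__delattr__', '__dict__', '__dir__', '__doc__', '__eq__', '__format__', '__ge__', '__getattribute__', '__getstate__', '__gt__', '__hash__', '__init__', '__init_subclass__', '__le__', '__lt__', '__module__', '__ne__', '__new__', '__reduce__', '__reduce_ex__', '__repr__', '__setattr__', '__sizeof__', '__str__', '__subclasshook__', '__weakref__', 'tcp_to_grasp']
```

View pics/top0b.png

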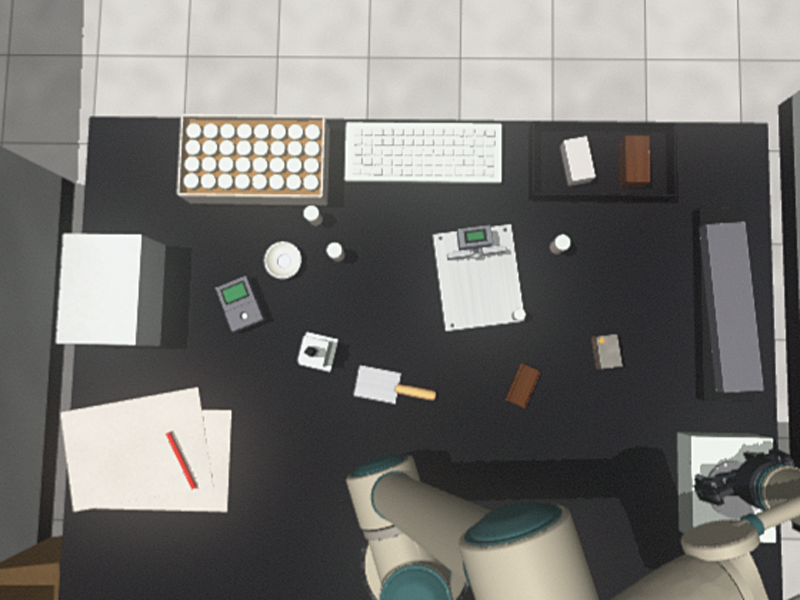

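View pics/scene0b.png

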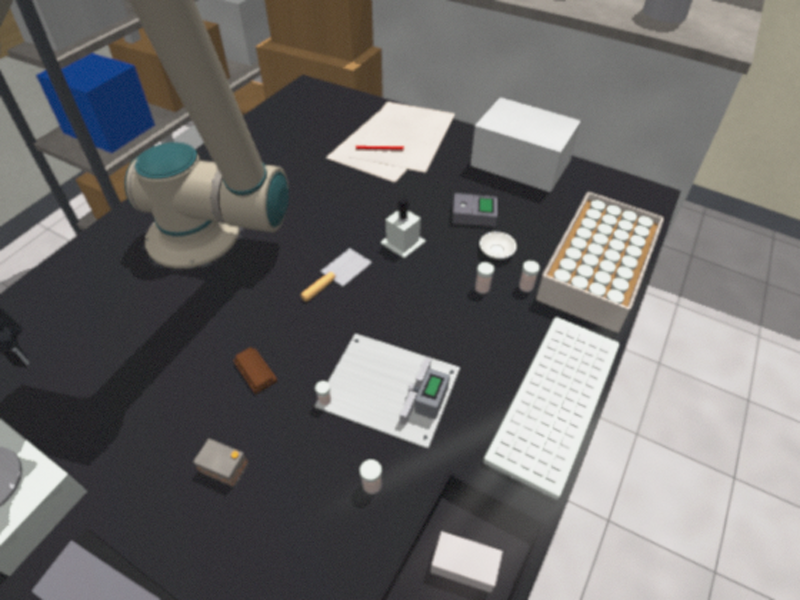

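```bash
cat > h.py <<'E'
import numpy as np,cv2
from scipy.spatial.transform import Rotation as R
def quat(q): return R.from_quat([q[1],q[2],q[3],q[0]])
def cam(i,st=None):
    "K,dist,Rwc,origin"
    f=210/np.tan(np.radians(i["fovy"])/2)
    K=np.array([[f,0,i["cx"]],[0,f,i["cy"]],[0,0,1]])
    if "origin" in i: return K,np.array(i["dist"]),quat(i["orientation"]).as_matrix(),np.array(i["origin"])
    T=np.array(i["tool_from_camera"]);Rt=quat(st["ee_rot"]).as_matrix()
    return K,np.array(i["dist"]),Rt@T[:3,:3],Rt@T[:3,3]+np.array(st["position"])
def unproj(c,px,z):
    K,d,Rw,o=c
    u=cv2.undistortPoints(np.array(px,float).reshape(-1,1,2),K,d)[:,0]
    r=np.c_[u,np.ones(len(u))]@Rw.T
    z=np.broadcast_to(z,len(u))
    return o+r*((z-o[2])/r[:,2])[:,None]
def proj(c,P):
    K,d,Rw,o=c
    return cv2.projectPoints((np.array(P,float).reshape(-1,3)-o)@Rw,np.zeros(3),np.zeros(3),K,d)[0][:,0]
def yaw(st): # angle of tool x in world
    x=quat(st["ee_rot"]).as_matrix()[:,0];return np.degrees(np.arctan2(x[1],x[0]))
def delta(st,pos,yw=None):
    "shares of total move in tool axes, and turn share about tool z; split over rows"
    Rt=quat(st["ee_rot"]).as_matrix()
    dx=Rt.T@(np.array(pos)-st["position"])
    dr=0 if yw is None else -((yw-yaw(st)+180)%360-180)
    return np.round(dx/.3,4),round(dr/60,4),"rows>=",np.ceil(max(np.linalg.norm(dx)/.0625,abs(dr)/10.7))
E
python3 - <<'E'
from h import *;import pickle
d=pickle.load(open("im0.pkl","rb"));c=cam(d["top"])
P={"sample":(607,352,.04),"stud":(601,340,.045),"gaugeFL":(448,328,.006),"gaugeFR":(524,320,.006),"gaugeBL":(435,234,.006),"gaugeBR":(512,226,.006),"vial_a":(518,314,.045),"half":(522,386,.022),"vialR":(561,242,.06),"v":(335,250,.06),"v2":(311,213,.06),"dish":(283,260,.01),"logger":(240,303,.032),"hole":(244,316,.032),"stylus":(319,351,.12),"stand":(317,350,.07),"spat":(395,388,.01)}
for k,(u,v,z) in P.items(): print(k,np.round(unproj(c,[(u*.7,v*.7)],z)[0],3))
E
```

```text
sample [ 0.442 -0.386  0.04 ]
stud [ 0.466 -0.372  0.045]
gaugeFL [ 0.487 -0.06   0.006]
gaugeFR [ 0.507 -0.221  0.006]
gaugeBL [ 0.689 -0.029  0.006]
gaugeBR [ 0.709 -0.195  0.006]
vial_a [ 0.516 -0.202  0.045]
half [ 0.368 -0.215  0.022]
vialR [ 0.666 -0.288  0.06 ]
v [0.642 0.179 0.06 ]
v2 [0.719 0.232 0.06 ]
dish [0.627 0.298 0.01 ]
logger [0.53  0.381 0.032]
hole [0.503 0.371 0.032]
stylus [0.432 0.196 0.12 ]
stand [0.434 0.208 0.07 ]
spat [0.358 0.05  0.01 ]
```

```bash
python3 -c "
from h import *;from rig import status
s=status.get_state();print(delta(s,[.442,-.386,.19],188))"
```

```text
(array([ 0.7762, -0.1197,  0.1358]), np.float64(-2.7086), 'rows>=', np.float64(16.0))
```

>>> {"api": "apply_moves", "payload": {
  "xyz": [
    [0.194,-0.03,0.034],
    [0.194,-0.03,0.034],
    [0.194,-0.03,0.034],
    [0.194,-0.03,0.034],
    [0,0,0],
    [0,0,0],
    [0,0,0],
    [0,0,0]
  ],
  "rot": [
    [0,0,0],
    [0,0,0],
    [0,0,0],
    [0,0,0],
    [0,0,-0.169],
    [0,0,-0.169],
    [0,0,-0.169],
    [0,0,-0.169]
  ],
  "hand": [1,1,1,1,1,1,1,1]
}}

```text
clock: 1.15
position: [0.442, -0.3861, 0.1901]
ee_rot: [-0.0, 0.837, 0.548, -0.0]
contact_force: [-0.5, 0.0, -0.0]
width: 0.0851
gripper_force: 0.0
```

>>> {"api": "apply_moves", "payload": {
  "xyz": [
    [0,0,0],
    [0,0,0],
    [0,0,0],
    [0,0,0],
    [0,0,0],
    [0,0,0],
    [0,0,0],
    [0,0,0]
  ],
  "rot": [
    [0,0,-0.169],
    [0,0,-0.169],
    [0,0,-0.169],
    [0,0,-0.169],
    [0,0,-0.169],
    [0,0,-0.169],
    [0,0,-0.169],
    [0,0,-0.169]
  ],
  "hand": [1,1,1,1,1,1,1,1]
}}

```text
clock: 2.15
position: [0.4419, -0.3862, 0.1901]
ee_rot: [-0.0, 0.28, 0.96, 0.0]
contact_force: [0.7, -0.1, 0.4]
width: 0.085
gripper_force: 0.0
```

>>> {"api": "apply_moves", "payload": {
  "xyz": [
    [0,0,0],
    [0,0,0],
    [0,0,0],
    [0,0,0],
    [0,0,0]
  ],
  "rot": [
    [0,0,-0.169],
    [0,0,-0.169],
    [0,0,-0.169],
    [0,0,-0.169],
    [0,0,0]
  ],
  "hand": [1,1,1,1,1]
}}

```text
clock: 2.78
position: [0.4419, -0.3863, 0.1902]
ee_rot: [-0.0, -0.066, 0.998, 0.0]
contact_force: [1.1, -0.2, 0.1]
width: 0.0853
gripper_force: 0.0
```

```bash
cat > look.py <<'E'
import sys,pickle
from h import *;from rig import status,get_image
def look(name,cam_="wrist",big=True):
    s=status.get_state();i=get_image(cam_);pickle.dump((s,i),open(name+".pkl","wb"))
    im=i["pixels"][:,:,::-1]
    cv2.imwrite(f"pics/{name}.png",cv2.resize(im,(800,600),interpolation=cv2.INTER_CUBIC));return s,cam(i,s),im
if __name__=="__main__":
    s,c,im=look(*sys.argv[1:]);print(np.round(s["clock"],2),np.round(s["position"],4),yaw(s),np.round(s["contact_force"],2))
E
python3 look.py w1
```

```text
2.78 [ 0.4419 -0.3863  0.1902] -172.39106751888212 [ 1.07 -0.2   0.14]
```

View pics/w1.png

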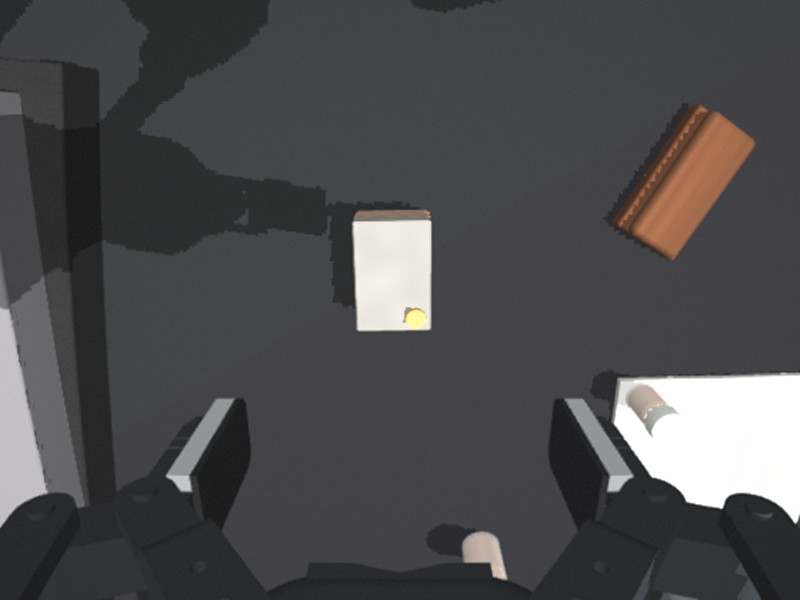

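```bash
cat >> h.py <<'E'
def rect(c,im,center,z,lo=150,ch=None):
    "bright blob containing center (native px): min area rect in world at height z"
    g=im.min(2) if ch is None else im[:,:,ch]
    m=(im.max(2)>lo).astype(np.uint8)
    n,l=cv2.connectedComponents(m)
    b=(l==l[int(center[1]),int(center[0])]).astype(np.uint8)
    cs,_=cv2.findContours(b,cv2.RETR_EXTERNAL,cv2.CHAIN_APPROX_NONE)
    p=max(cs,key=len)[:,0].astype(float)
    w=unproj(c,p,z)[:,:2]
    return w,cv2.minAreaRect((w*1000).astype(np.float32)),p
E
python3 - <<'E'
from h import *;import pickle
s,i=pickle.load(open("w1.pkl","rb"));c=cam(i,s);im=i["pixels"][:,:,::-1]
print(im[150:156,270].tolist(), im[149,275],im[225,290])
for lo in(150,180,200):
    w,r,p=rect(c,im,(275,190),.04,lo);print(lo,r,p.min(0),p.max(0))
pts=np.array([(353,221),(431,220),(431,329),(356,331),(415,318)])*.7
print(unproj(c,pts,[.04]*4+[.045]))
E
```

```text
[[108, 116, 123], [93, 112, 133], [108, 115, 120], [111, 118, 120], [140, 150, 153], [215, 227, 231]] [101 112 131] [164 251 255]
150 ((443.9044189453125, -390.2865905761719), (65.45214080810547, 43.39692687988281), 8.606124877929688) [247. 154.] [301. 231.]
180 ((443.774169921875, -390.221923828125), (64.92330932617188, 43.198829650878906), 8.577706336975098) [247. 154.] [301. 230.]
200 ((443.8296813964844, -390.1858215332031), (64.75269317626953, 43.140159606933594), 8.550858497619629) [247. 154.] [301. 230.]
[[ 0.41493711 -0.41601271  0.04      ]
 [ 0.40868558 -0.37310822  0.04      ]
 [ 0.47285358 -0.36335873  0.04      ]
 [ 0.47996471 -0.4073031   0.04      ]
 [ 0.46542578 -0.37415917  0.045     ]]
```

```bash
python3 -c "
from h import *;from rig import status
s=status.get_state();print(delta(s,[.444,-.3903,.008],188.6))"
```

```text
(array([-0.0051, -0.0144,  0.6075]), np.float64(-0.0174), 'rows>=', np.float64(3.0))
```

>>> {"api": "apply_moves", "payload": {
  "xyz": [
    [-0.005,-0.0144,0.15],
    [0,0,0.15],
    [0,0,0.15],
    [0,0,0.1],
    [0,0,0.0575],
    [0,0,0],
    [0,0,0],
    [0,0,0]
  ],
  "rot": [
    [0,0,-0.0174],
    [0,0,0],
    [0,0,0],
    [0,0,0],
    [0,0,0],
    [0,0,0],
    [0,0,0],
    [0,0,0]
  ],
  "hand": [1,1,1,1,1,1,-1,-1],
  "force": 40
}}

```text
clock: 3.82
position: [0.4448, -0.3912, 0.0094]
ee_rot: [0.001, -0.076, 0.997, -0.001]
contact_force: [-0.3, -0.0, -0.1]
width: 0.0518
gripper_force: 0.0
```

>>> {"api": "apply_moves", "payload": {
  "xyz": [
    [0,0,0],
    [0,0,0],
    [0,0,0],
    [0,0,0]
  ],
  "rot": [
    [0,0,0],
    [0,0,0],
    [0,0,0],
    [0,0,0]
  ],
  "hand": [-1,-1,-1,-1]
}}

```text
clock: 4.32
position: [0.4447, -0.3909, 0.0095]
ee_rot: [0.001, -0.076, 0.997, -0.001]
contact_force: [-0.4, 0.9, 5.7]
width: 0.0435
gripper_force: 43.3
```

```bash
python3 -c "
from h import *;from rig import status
s=status.get_state();print(delta(s,[.69,-.11,.26],188.6))"
```

```text
(array([-0.9517,  0.7999, -0.8351]), np.float64(0.0025), 'rows>=', np.float64(8.0))
```

>>> {"api": "apply_moves", "payload": {
  "xyz": [
    [0,0,-0.1],
    [0,0,-0.18],
    [0,0,-0.18],
    [-0.05,0.05,-0.15],
    [-0.1,0.1,-0.1],
    [-0.13,0.13,-0.1],
    [-0.14,0.13,-0.025],
    [-0.14,0.13,0]
  ],
  "rot": [
    [0,0,0],
    [0,0,0],
    [0,0,0],
    [0,0,0],
    [0,0,0],
    [0,0,0],
    [0,0,0],
    [0,0,0]
  ],
  "hand": [-1,-1,-1,-1,-1,-1,-1,-1]
}}

```text
clock: 5.32
position: [0.5862, -0.2036, 0.2591]
ee_rot: [0.0, -0.076, 0.997, -0.0]
contact_force: [1.3, -0.8, -3.4]
width: 0.0432
gripper_force: 42.5
```

>>> {"api": "apply_moves", "payload": {
  "xyz": [
    [-0.14,0.13,0],
    [-0.14,0.1,0],
    [-0.11,0.03,0],
    [0,0,0],
    [0,0,0]
  ],
  "rot": [
    [0,0,0],
    [0,0,0],
    [0,0,0],
    [0,0,0],
    [0,0,0]
  ],
  "hand": [-1,-1,-1,-1,-1]
}}

```text
clock: 5.95
position: [0.6881, -0.1102, 0.2574]
ee_rot: [-0.002, -0.076, 0.997, 0.0]
contact_force: [0.5, 0.3, -4.1]
width: 0.0436
gripper_force: 42.3
```

```bash
python3 look.py w2
```

```text
5.95 [ 0.6881 -0.1102  0.2574] -171.23109206921916 [ 0.48  0.34 -4.14]
```

View pics/w2.png

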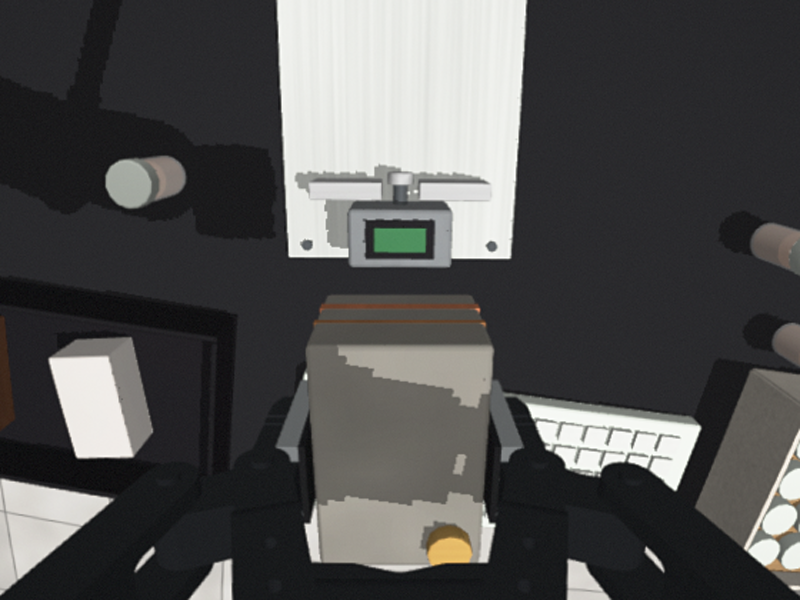

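```bash
python3 - <<'E'
from h import *;import pickle
s,i=pickle.load(open("w2.pkl","rb"));c=cam(i,s);im=i["pixels"];g=cv2.cvtColor(im,cv2.COLOR_RGB2GRAY).astype(float)
def edge(line,lvl):  # first crossing subpixel
    for k in range(len(line)-1):
        if (line[k]-lvl)*(line[k+1]-lvl)<0: return k+(lvl-line[k])/(line[k+1]-line[k])
L=[];Rr=[]
for r in list(range(10,100,6)):
    L.append((180+edge(g[r,180:230],130),r));Rr.append((385-edge(g[r,385:340:-1],130),r))
B=[(x,190-edge(g[190:165:-1,x],130)) for x in list(range(210,240,4))+list(range(322,352,4))]
wl,wr,wb=[unproj(c,p,.006)[:,:2] for p in(L,Rr,B)]
def fit(w):
    vx,vy,x,y=cv2.fitLine(w.astype(np.float32),cv2.DIST_HUBER,0,1e-4,1e-4).ravel();return np.degrees(np.arctan2(vy,vx)),np.abs((w-[x,y])@[-vy,vx]).max()
print(fit(wl),fit(wr),fit(wb))
a=np.radians(fit(wl)[0]);n=np.array([-np.sin(a),np.cos(a)]);t=np.array([np.cos(a),np.sin(a)])
print("width",wl.mean(0)@n-wr.mean(0)@n,"mid n",(wl.mean(0)@n+wr.mean(0)@n)/2,"rear t",wb.mean(0)@t)
for x in(225,240,255,305,320,335): print(x,g[120:145,x].astype(int).tolist())
for r in(131,134): print(r,g[r,212:222].astype(int).tolist(),g[r,260:274].astype(int).tolist(),g[r,288:300].astype(int).tolist(),g[r,338:348].astype(int).tolist())
E
```

```text
Traceback (most recent call last):
TypeError: unsupported operand type(s) for -: 'int' and 'NoneType'
```

```bash
cat > e.py <<'E'
from h import *;import pickle
s,i=pickle.load(open("w2.pkl","rb"));c=cam(i,s);im=i["pixels"];g=cv2.cvtColor(im,cv2.COLOR_RGB2GRAY).astype(float)
def edge(line,lvl):
    k=int(np.argmax(line>=lvl));return k-1+(lvl-line[k-1])/(line[k]-line[k-1])
L=[];Rr=[]
for r in list(range(10,100,6)):
    L.append((180+edge(g[r,180:230],130),r));Rr.append((385-edge(g[r,385:340:-1],130),r))
B=[(x,195-edge(g[195:165:-1,x],130)) for x in [206,207,208]+list(range(222,240,4))+list(range(322,337,4))+[350,352,354]]
wl,wr,wb=[unproj(c,p,.006)[:,:2] for p in(L,Rr,B)]
def fit(w):
    vx,vy,x,y=cv2.fitLine(w.astype(np.float32),cv2.DIST_HUBER,0,1e-4,1e-4).ravel();return np.degrees(np.arctan2(vy,vx)),np.abs((w-[x,y])@[-vy,vx]).max()
print(fit(wl),fit(wr),fit(wb))
a=np.radians(fit(wl)[0]);n=np.array([-np.sin(a),np.cos(a)]);t=np.array([np.cos(a),np.sin(a)])
print("width",wl.mean(0)@n-wr.mean(0)@n,"mid n",(wl.mean(0)@n+wr.mean(0)@n)/2,"rear t",wb.mean(0)@t)
for x in(225,240,255,305,320,335): print(x,g[120:145,x].astype(int).tolist())
for r in(131,134): print(r,g[r,212:222].astype(int).tolist(),g[r,260:274].astype(int).tolist(),g[r,288:300].astype(int).tolist(),g[r,338:348].astype(int).tolist())
E
python3 e.py
```

```text
(np.float32(8.373074), np.float64(0.000341746148529007)) (np.float32(8.359746), np.float64(0.0002896931434861762)) (np.float32(-81.748436), np.float64(0.00018812484875511476))
width -0.17002086874280986 mid n -0.20901804938903323 rear t 0.6786332766638625
225 [232, 199, 153, 148, 129, 104, 101, 143, 206, 222, 219, 218, 218, 218, 215, 216, 217, 217, 212, 198, 224, 230, 230, 230, 230]
240 [198, 151, 148, 151, 134, 109, 99, 133, 206, 224, 220, 218, 219, 218, 215, 216, 217, 216, 214, 196, 158, 148, 149, 149, 148]
255 [196, 155, 145, 145, 130, 105, 96, 123, 207, 224, 221, 219, 218, 218, 216, 218, 219, 218, 217, 218, 136, 78, 69, 71, 72]
305 [227, 220, 179, 154, 149, 119, 96, 102, 192, 225, 222, 221, 222, 220, 219, 219, 220, 219, 220, 219, 137, 80, 74, 74, 74]
320 [232, 193, 148, 146, 145, 124, 102, 106, 179, 225, 226, 222, 222, 221, 221, 221, 221, 221, 220, 220, 198, 230, 235, 236, 235]
335 [236, 237, 235, 206, 157, 131, 103, 101, 167, 220, 229, 225, 224, 222, 222, 221, 223, 224, 223, 222, 196, 226, 234, 235, 234]
131 [154, 154, 148, 151, 182, 214, 219, 219, 219, 219] [219, 219, 220, 220, 221, 220, 198, 125, 146, 152, 155, 153, 151, 149] [149, 150, 151, 142, 117, 119, 191, 223, 222, 222, 220, 221] [225, 225, 226, 225, 225, 224, 233, 238, 240, 241]
134 [233, 233, 217, 168, 161, 207, 215, 214, 213, 216] [218, 219, 217, 217, 219, 217, 196, 126, 145, 152, 155, 151, 151, 150] [151, 187, 238, 233, 178, 127, 192, 220, 219, 219, 219, 218] [222, 222, 223, 222, 222, 217, 229, 239, 240, 241]
```

```bash
cat >> e.py <<'E'
print('---')
q=np.array([(x,y) for x,y in((225,127.2),(240,127.3),(255,127.4),(305,127.6),(320,127.7),(335,127.8))])
w=unproj(c,q,.038)[:,:2];print("fence top edge t",w@t,"angle",fit(w)[0])
q=np.array([(215.6,133),(266.4,133),(293.6,133),(343.7,133)]);w=unproj(c,q,.038)[:,:2];print("bars n",w@n,(w@n).mean())
# sample in hand, rear top edge
for x in(230,260,280,300,330): print(x,g[232:252,x].astype(int).tolist())
for r in(248,256): print(r,g[r,205:225].astype(int).tolist(),g[r,335:355].astype(int).tolist())
zt=s["position"][2]+.0305
Rt=quat(s["ee_rot"]).as_matrix()
P=unproj(c,[(308*.7,346*.7),(492*.7,346*.7),(400*.7,346*.7)],zt);print("tool coords",(P-s["position"])@Rt)
E
python3 e.py | sed -n '/---/,$p'
```

```text
---
fence top edge t [0.61885227 0.61892117 0.61896897 0.61885105 0.61880848 0.61874473] angle -81.55115
bars n [-0.27130501 -0.22213501 -0.19587068 -0.14733936] -0.2091625156401103
230 [78, 79, 77, 76, 77, 76, 78, 75, 78, 90, 98, 104, 104, 101, 101, 103, 103, 102, 102, 101]
260 [76, 78, 75, 76, 77, 77, 78, 77, 84, 106, 131, 146, 154, 161, 166, 167, 166, 165, 166, 167]
280 [75, 78, 76, 78, 77, 76, 77, 76, 81, 105, 130, 146, 153, 160, 166, 167, 167, 166, 167, 166]
300 [77, 74, 77, 78, 75, 77, 77, 75, 79, 105, 129, 146, 151, 159, 166, 166, 166, 165, 167, 166]
330 [77, 75, 76, 76, 76, 75, 74, 76, 81, 105, 131, 146, 153, 160, 165, 164, 165, 164, 165, 166]
248 [44, 41, 43, 43, 41, 41, 42, 43, 46, 85, 96, 98, 101, 103, 102, 103, 102, 101, 102, 102] [165, 165, 165, 165, 165, 164, 163, 161, 157, 136, 84, 43, 39, 43, 42, 42, 42, 43, 44, 44]
256 [42, 44, 38, 28, 29, 26, 29, 27, 25, 48, 92, 95, 99, 100, 102, 101, 101, 101, 101, 102] [165, 165, 165, 167, 165, 166, 164, 162, 159, 124, 57, 40, 40, 43, 42, 42, 41, 41, 42, 42]
tool coords [[ 0.03275059 -0.02157083 -0.03040942]
 [ 0.03270108  0.0207905  -0.03039129]
 [ 0.03275443 -0.00039882 -0.03040027]]
```

```bash
cat >> h.py <<'E'
GA=8.35;T0,N0=0.6187,-0.2087
_t=np.array([np.cos(np.radians(GA)),np.sin(np.radians(GA))]);_n=np.array([-_t[1],_t[0]])
def G(x,y,z): return np.r_[_t*(T0+x)+_n*(N0+y),z]
def inG(p): return np.round([np.dot(p[:2],_t)-T0,np.dot(p[:2],_n)-N0,p[2]],4)
E
python3 -c "
from h import *;from rig import status
s=status.get_state();print(inG(s['position']),delta(s,G(-.08,0,.257),GA+180),delta(s,G(-.08,0,.016),GA+180))"
```

```text
[ 0.0459 -0.0006  0.2579] (array([0.4196, 0.0047, 0.0039]), np.float64(0.0064), 'rows>=', np.float64(3.0)) (array([0.4178, 0.0045, 0.8072]), np.float64(0.0064), 'rows>=', np.float64(5.0))
```

>>> {"api": "apply_moves", "payload": {
  "xyz": [
    [0.14,0.005,0],
    [0.14,0,0],
    [0.14,0,0],
    [0,0,0.2],
    [0,0,0.2],
    [0,0,0.2],
    [0,0,0.15],
    [0,0,0]
  ],
  "rot": [
    [0,0,0.0064],
    [0,0,0],
    [0,0,0],
    [0,0,0],
    [0,0,0],
    [0,0,0],
    [0,0,0],
    [0,0,0]
  ],
  "hand": [-1,-1,-1,-1,-1,-1,-1,-1]
}}

```text
clock: 7.0
position: [0.5602, -0.1269, 0.0309]
ee_rot: [-0.004, -0.072, 0.997, 0.002]
contact_force: [0.3, 0.3, -3.0]
width: 0.0432
gripper_force: 42.7
```

```bash
cat > st.py <<'E'
import sys
from h import *;from rig import status
s=status.get_state();print("t",round(s["clock"],2),"G",inG(s["position"]),"yaw-GA",round((yaw(s)-GA)%360,2),"tilt",np.round(quat(s["ee_rot"]).as_matrix()[:2,2],4),"F",np.round(s["contact_force"],1),"w",round(s["width"],4),round(s["gripper_force"],1))
a=[float(v) for v in sys.argv[1:]]
if a: print(delta(s,G(*a[:3]),GA+a[3]))
E
python3 st.py -.06 0 .0155 180; python3 st.py -.0332 0 .0155 180
```

```text
t 7.0 G [-0.0829  0.0018  0.0309] yaw-GA 179.95 tilt [-0.0084  0.0027] F [ 0.3  0.3 -3. ] w 0.0432 42.7
(array([-0.0768, -0.0062,  0.0506]), np.float64(-0.0008), 'rows>=', np.float64(1.0))
t 7.0 G [-0.0829  0.0018  0.0309] yaw-GA 179.95 tilt [-0.0084  0.0027] F [ 0.3  0.3 -3. ] w 0.0432 42.7
(array([-0.1661, -0.0061,  0.0499]), np.float64(-0.0008), 'rows>=', np.float64(1.0))
```

```bash
cat >> h.py <<'E'
def delta(st,pos,yw):
    Rt=quat(st["ee_rot"]);c,s_=np.cos(np.radians(yw)),np.sin(np.radians(yw))
    Rd=R.from_matrix([[c,s_,0],[s_,-c,0],[0,0,-1]])
    return np.round(Rt.inv().apply(np.array(pos)-st["position"])/.3,4),np.round((Rt.inv()*Rd).as_rotvec(degrees=True)/60,4)
E
python3 st.py -.06 0 .0155 180
```

```text
t 7.0 G [-0.0829  0.0018  0.0309] yaw-GA 179.95 tilt [-0.0084  0.0027] F [ 0.3  0.3 -3. ] w 0.0432 42.7
(array([-0.0768, -0.0062,  0.0506]), array([ 0.0037, -0.0076, -0.0008]))
```

>>> {"api": "apply_moves", "payload": {
  "xyz": [
    [0,0,0],
    [-0.03,-0.006,0.02],
    [-0.047,0,0.02],
    [0,0,0.007],
    [0,0,0],
    [0,0,0]
  ],
  "rot": [
    [0.0037,-0.0076,-0.0008],
    [0,0,0],
    [0,0,0],
    [0,0,0],
    [0,0,0],
    [0,0,0]
  ],
  "hand": [-1,-1,-1,-1,-1,-1]
}}

```text
clock: 7.75
position: [0.5871, -0.1255, 0.0196]
ee_rot: [0.004, -0.074, 0.997, -0.002]
contact_force: [-0.3, 0.2, -3.6]
width: 0.0433
gripper_force: 42.8
```

```bash
python3 st.py -.0332 0 .0155 180
```

```text
t 7.75 G [-0.056  -0.0007  0.0196] yaw-GA 180.09 tilt [ 0.0078 -0.0026] F [-0.3  0.2 -3.6] w 0.0433 42.8
(array([-0.076 ,  0.0024,  0.0143]), array([-0.0035,  0.007 ,  0.0015]))
```

>>> {"api": "apply_moves", "payload": {
  "xyz": [
    [0,0,0],
    [0,0,0]
  ],
  "rot": [
    [-0.0037,0.0076,0],
    [0,0,0]
  ],
  "hand": [-1,-1]
}}

```text
clock: 8.0
position: [0.5877, -0.1258, 0.0198]
ee_rot: [0.0, -0.074, 0.997, -0.0]
contact_force: [-0.7, 1.3, -3.4]
width: 0.0437
gripper_force: 42.8
```

```bash
python3 st.py -.0332 0 .0155 180; python3 -c "
from rig import get_image;get_image('wrist')"; python3 st.py -.0332 0 .0155 180
```

```text
t 8.0 G [-0.0555 -0.0011  0.0198] yaw-GA 180.08 tilt [ 0.0003 -0.0002] F [-0.7  1.3 -3.4] w 0.0437 42.8
(array([-0.0744,  0.0037,  0.0144]), array([-0.0003,  0.0002,  0.0013]))
t 8.05 G [-0.0556 -0.0011  0.0198] yaw-GA 180.08 tilt [ 0.0002 -0.0002] F [-0.1  0.3 -3.7] w 0.0431 42.8
(array([-0.0747,  0.0035,  0.0143]), array([-0.0002,  0.0002,  0.0013]))
```

>>> {"api": "apply_moves", "payload": {
  "xyz": [
    [0,0.0035,0.012],
    [-0.03,0,0],
    [-0.03,0,0],
    [0,0,0],
    [0,0,0]
  ],
  "rot": [
    [0,0,0.0013],
    [0,0,0],
    [0,0,0],
    [0,0,0],
    [0,0,0]
  ],
  "hand": [-1,-1,-1,-1,-1]
}}

```text
clock: 8.68
position: [0.605, -0.1219, 0.0159]
ee_rot: [-0.0, -0.073, 0.997, 0.0]
contact_force: [-0.6, -0.2, -2.7]
width: 0.0434
gripper_force: 42.8
```

```bash
python3 st.py -.0332 0 .0155 180
```

```text
t 8.68 G [-0.0378  0.0002  0.0159] yaw-GA 180.02 tilt [-0.0006  0.    ] F [-0.6 -0.2 -2.7] w 0.0434 42.8
(array([-0.0152, -0.0008,  0.0013]), array([ 0.0001, -0.0005,  0.0003]))
```

>>> {"api": "apply_moves", "payload": {
  "xyz": [
    [-0.005,0,0.002],
    [-0.005,0,0],
    [-0.005,0,0],
    [0,0,0]
  ],
  "rot": [
    [0,0,0],
    [0,0,0],
    [0,0,0],
    [0,0,0]
  ],
  "hand": [-1,-1,-1,-1],
  "force": 25
}}

```text
clock: 9.18
position: [0.6099, -0.1214, 0.0155]
ee_rot: [0.0, -0.073, 0.997, -0.0]
contact_force: [-0.7, 0.4, -3.2]
width: 0.0436
gripper_force: 42.9
```

>>> {"api": "apply_moves", "payload": {
  "xyz": [
    [-0.002,0,0],
    [-0.002,0,0],
    [0,0,0]
  ],
  "rot": [
    [0,0,0],
    [0,0,0],
    [0,0,0]
  ],
  "hand": [-1,-1,-1]
}}

```text
clock: 9.55
position: [0.6103, -0.1213, 0.0156]
ee_rot: [-0.0, -0.073, 0.997, -0.0]
contact_force: [-2.5, -0.6, -0.7]
width: 0.0434
gripper_force: 43.1
```

```bash
python3 st.py -.0332 0 .0155 180
```

```text
t 9.55 G [-0.0325  0.0001  0.0156] yaw-GA 180.01 tilt [-0.0009 -0.0002] F [-2.5 -0.6 -0.7] w 0.0434 43.1
(array([ 0.0024, -0.0002,  0.0002]), array([-0.0001, -0.0008,  0.0002]))
```

>>> {"api": "apply_moves", "payload": {
  "xyz": [
    [-0.003,0,0],
    [0,0,0],
    [0,0,0]
  ],
  "rot": [
    [0,0,0],
    [0,0,0],
    [0,0,0]
  ],
  "hand": [-1,-1,-1]
}}

```text
clock: 9.93
position: [0.6103, -0.1213, 0.0156]
ee_rot: [-0.001, -0.073, 0.997, -0.0]
contact_force: [-4.7, -2.1, 1.9]
width: 0.0435
gripper_force: 43.5
```

```bash
python3 st.py -.0332 0 .0155 180
```

```text
t 9.93 G [-0.0325  0.0001  0.0156] yaw-GA 180.02 tilt [-0.0026 -0.0003] F [-4.7 -2.1  1.9] w 0.0435 43.5
(array([ 0.0024, -0.0003,  0.0002]), array([ 0.    , -0.0025,  0.0003]))
```

>>> {"api": "apply_moves", "payload": {
  "xyz": [
    [-0.003,0,0],
    [0,0,0],
    [0,0,0],
    [0,0,0],
    [0,0,0],
    [0,0,0],
    [0,0,0],
    [0,0,0]
  ],
  "rot": [
    [0,0,0],
    [0,0,0],
    [0,0,0],
    [0,0,0],
    [0,0,0],
    [0,0,0],
    [0,0,0],
    [0,0,0]
  ],
  "hand": [-1,-1,-1,-1,-1,-1,-1,-1]
}}

```text
clock: 10.92
position: [0.6103, -0.1213, 0.0156]
ee_rot: [-0.002, -0.073, 0.997, -0.0]
contact_force: [-6.8, -3.1, 2.6]
width: 0.0433
gripper_force: 43.7
```

```bash
python3 st.py -.0332 0 .0155 180; python3 - <<'E'
from look import *
s,c,im=look("s1","scene")
p=proj(c,G(0,0,.03))[0];print(p)
x,y=map(int,p);cv2.imwrite("pics/s1c.png",cv2.resize(im[y-50:y+50,x-65:x+65],(780,600),interpolation=cv2.INTER_CUBIC))
E
```

```text
t 10.93 G [-0.0325  0.0001  0.0156] yaw-GA 180.02 tilt [-0.0042 -0.0004] F [-6.8 -3.1  2.6] w 0.0433 43.7
(array([ 0.0024, -0.0002,  0.0004]), array([ 0.0002, -0.0041,  0.0003]))
[288.09653488 271.00228766]
```

View pics/s1c.png

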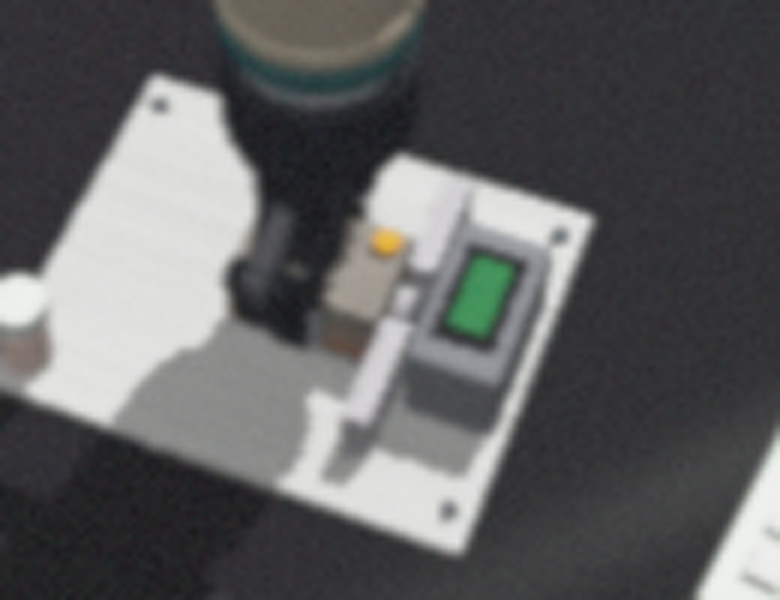

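>>> {"api": "apply_moves", "payload": {
  "xyz": [
    [0,0,0],
    [0,0,0],
    [0,0,0],
    [0,0,0],
    [0,0,0],
    [0,0,0],
    [0,0,0],
    [0,0,0]
  ],
  "rot": [
    [0,0,0],
    [0,0,0],
    [0,0,0],
    [0,0,0],
    [0,0,0],
    [0,0,0],
    [0,0,0],
    [0,0,0]
  ],
  "hand": [0.4,0.4,0.4,0.4,0.4,0.4,0.4,0.4]
}}

```text
clock: 11.98
position: [0.6126, -0.1209, 0.0155]
ee_rot: [0.0, -0.073, 0.997, -0.0]
contact_force: [-0.4, -0.2, 0.0]
width: 0.0596
gripper_force: 0.0
```

```bash
python3 st.py -.0332 0 .0155 180
```

```text
t 11.97 G [-0.0302  0.0001  0.0155] yaw-GA 180.0 tilt [ 0.0001 -0.0001] F [-0.4 -0.2  0. ] w 0.0596 0.0
(array([ 0.01  , -0.0003,  0.0001]), array([-0.0001,  0.0001,  0.0001]))
```

>>> {"api": "apply_moves", "payload": {
  "xyz": [
    [0.007,0,0],
    [0,0,0],
    [0,0,0],
    [0,0,0],
    [0,0,0],
    [0.02,0,-0.01],
    [0.08,0,-0.04],
    [0.06,0,0]
  ],
  "rot": [
    [0,0,0],
    [0,0,0],
    [0,0,0],
    [0,0,0],
    [0,0,0],
    [0,0,0],
    [0,0,0],
    [0,0,0]
  ],
  "hand": [0.4,-1,-1,-1,-1,-1,-1,-1],
  "force": 40
}}

```text
clock: 12.98
position: [0.5619, -0.1281, 0.0305]
ee_rot: [-0.0, -0.073, 0.997, 0.0]
contact_force: [-0.1, -0.4, -4.0]
width: 0.0437
gripper_force: 42.6
```

>>> {"api": "apply_moves", "payload": {
  "xyz": [
    [0,0,0],
    [0,0,0],
    [0,0,0],
    [0,0,0],
    [0,0,0],
    [0,0,0],
    [0,0,0],
    [0,0,0]
  ],
  "rot": [
    [0,0,0.17],
    [0,0,0.17],
    [0,0,0.17],
    [0,0,0.17],
    [0,0,0.17],
    [0,0,0.17],
    [0,0,0.17],
    [0,0,0.17]
  ],
  "hand": [-1,-1,-1,-1,-1,-1,-1,-1]
}}

```text
clock: 13.98
position: [0.5621, -0.1279, 0.0299]
ee_rot: [-0.001, 0.599, 0.801, -0.0]
contact_force: [0.4, 0.4, -4.0]
width: 0.0436
gripper_force: 42.6
```

>>> {"api": "apply_moves", "payload": {
  "xyz": [
    [0,0,0],
    [0,0,0],
    [0,0,0]
  ],
  "rot": [
    [0,0,0.14],
    [0,0,0],
    [0,0,0]
  ],
  "hand": [-1,-1,-1]
}}

```text
clock: 14.35
position: [0.5626, -0.1281, 0.0302]
ee_rot: [-0.0, 0.653, 0.757, -0.0]
contact_force: [0.6, -0.9, -2.9]
width: 0.0434
gripper_force: 42.6
```

```bash
sed -i 's/T0,N0=0.6187/T0,N0=0.6194/' h.py; python3 st.py -.08 0 .0155 90
```

```text
t 14.35 G [-0.0814  0.0003  0.0302] yaw-GA 90.12 tilt [-0.0006  0.0002] F [ 0.6 -0.9 -2.9] w 0.0434 42.6
(array([-0.0009,  0.0046,  0.049 ]), array([-0.0006, -0.0003,  0.002 ]))
```

>>> {"api": "apply_moves", "payload": {
  "xyz": [
    [0,0.0046,0.03],
    [0,0,0.0185],
    [0,0,0],
    [0,0,0],
    [0,0,0],
    [0,0,0],
    [0,0,0],
    [0,0,-0.05]
  ],
  "rot": [
    [0,0,0.002],
    [0,0,0],
    [0,0,0],
    [0,0,0],
    [0,0,0],
    [0,0,0],
    [0,0,0],
    [0,0,0]
  ],
  "hand": [-1,-1,-1,0.4,0.4,0.4,1,1]
}}

```text
clock: 15.35
position: [0.5633, -0.1277, 0.0305]
ee_rot: [-0.001, 0.655, 0.756, -0.001]
contact_force: [0.2, -0.2, -0.5]
width: 0.0855
gripper_force: 0.0
```

>>> {"api": "apply_moves", "payload": {
  "xyz": [
    [0,0,-0.1],
    [0,0,-0.1],
    [0,0,0],
    [0,0,0],
    [0,0,0],
    [0,0,0],
    [0,0,0],
    [0,0,0]
  ],
  "rot": [
    [0,0,0],
    [0,0,0],
    [0,0,-0.1667],
    [0,0,-0.1667],
    [0,0,-0.1667],
    [0,0,-0.1667],
    [0,0,-0.1667],
    [0,0,-0.1667]
  ],
  "hand": [1,1,1,1,1,1,1,1]
}}

```text
clock: 16.35
position: [0.5647, -0.1281, 0.0922]
ee_rot: [0.001, 0.186, 0.983, -0.0]
contact_force: [-0.7, 0.7, 0.7]
width: 0.0854
gripper_force: 0.0
```

>>> {"api": "apply_moves", "payload": {
  "xyz": [
    [0,0,0],
    [0,0,0],
    [0,0,0],
    [0,0,0],
    [0,0,0]
  ],
  "rot": [
    [0,0,-0.1667],
    [0,0,-0.1667],
    [0,0,-0.1667],
    [0,0,0],
    [0,0,0]
  ],
  "hand": [1,1,1,1,1]
}}

```text
clock: 16.98
position: [0.5645, -0.1281, 0.0915]
ee_rot: [0.0, -0.071, 0.997, -0.0]
contact_force: [1.4, 0.8, -0.9]
width: 0.0853
gripper_force: 0.0
```

```bash
python3 st.py -.08 0 .0155 180;python3 look.py w3
```

```text
t 16.98 G [-0.0795  0.      0.0915] yaw-GA 179.76 tilt [ 0.0007 -0.0003] F [ 1.4  0.8 -0.9] w 0.0853 0.0
(array([1.900e-03, 1.000e-04, 2.534e-01]), array([-0.0004,  0.0007, -0.0039]))
16.98 [ 0.5645 -0.1281  0.0915] -171.88525086932702 [ 1.39  0.84 -0.9 ]
```

View pics/w3.png

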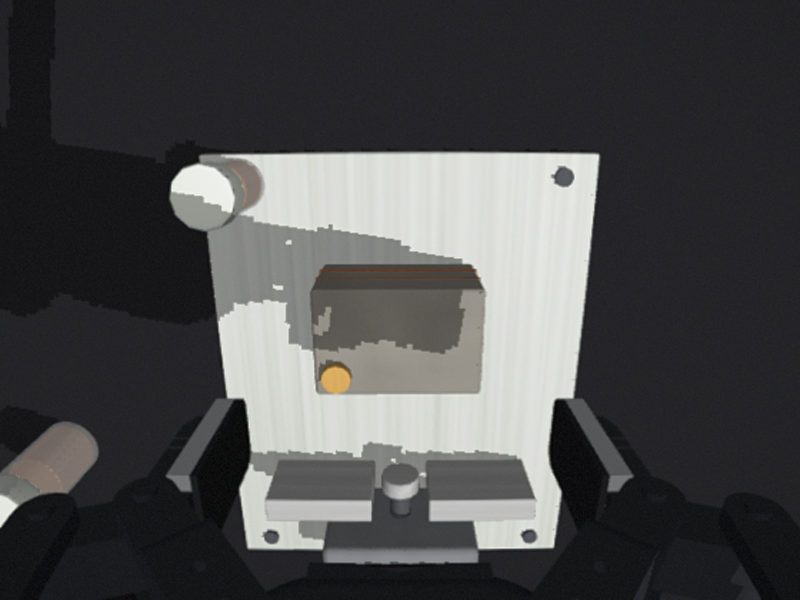

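```bash
python3 - <<'E'
from h import *;import pickle
s,i=pickle.load(open("w3.pkl","rb"));c=cam(i,s)
P=unproj(c,np.array([(311.5,290),(485,290),(481.5,393),(316,393)])*.7,.046)
for p in P: print(inG(p))
print("ctr",inG(P.mean(0)))
print("bars",[inG(p).tolist() for p in unproj(c,np.array([(267,500),(374,500),(427,500),(535,500)])*.7,.038)])
E
```

```text
[-0.1024 -0.033   0.046 ]
[-0.1021  0.0316  0.046 ]
[-0.0591  0.0322  0.046 ]
[-0.0594 -0.0337  0.046 ]
ctr [-0.0808 -0.0007  0.046 ]
bars [[-0.0004, -0.0608, 0.038], [-0.0007, -0.0122, 0.038], [-0.0006, 0.0117, 0.038], [0.0003, 0.0609, 0.038]]
```

>>> {"api": "apply_moves", "payload": {
  "xyz": [
    [0.024,0,0.05],
    [0,0,0.08],
    [0,0,0.08],
    [0,0,0.06],
    [0,0,0],
    [0,0,0],
    [0,0,0],
    [0,0,0]
  ],
  "rot": [
    [0,0,-0.0039],
    [0,0,0],
    [0,0,0],
    [0,0,0],
    [0,0,0],
    [0,0,0],
    [0,0,0],
    [0,0,0]
  ],
  "hand": [1,1,1,1,1,1,-1,-1],
  "force": 25
}}

```text
clock: 18.02
position: [0.5581, -0.1295, 0.0111]
ee_rot: [0.001, -0.074, 0.997, -0.001]
contact_force: [-1.0, -0.8, 4.1]
width: 0.0654
gripper_force: 29.9
```

>>> {"api": "apply_moves", "payload": {
  "xyz": [
    [0,0,0],
    [0,0,0],
    [0,0,0]
  ],
  "rot": [
    [0,0,0],
    [0,0,0],
    [0,0,0]
  ],
  "hand": [-1,-1,-1]
}}

```text
clock: 18.4
position: [0.5581, -0.1295, 0.0111]
ee_rot: [0.001, -0.074, 0.997, -0.001]
contact_force: [0.1, -0.7, 5.3]
width: 0.0657
gripper_force: 30.2
```

```bash
python3 st.py -.0275 0 .0105 180
```

```text
t 18.4 G [-0.086  -0.0005  0.0111] yaw-GA 180.14 tilt [ 0.0022 -0.0011] F [ 0.1 -0.7  5.3] w 0.0657 30.2
(array([-0.1951,  0.0012,  0.0023]), array([-0.0014,  0.0019,  0.0023]))
```

>>> {"api": "apply_moves", "payload": {
  "xyz": [
    [-0.03,0.0015,-0.003],
    [-0.06,0,0],
    [-0.06,0,0],
    [-0.03,0,0],
    [0,0,0.002],
    [0,0,0]
  ],
  "rot": [
    [0,0,0.0023],
    [0,0,0],
    [0,0,0],
    [0,0,0],
    [0,0,0],
    [0,0,0]
  ],
  "hand": [-1,-1,-1,-1,-1,-1]
}}

```text
clock: 19.15
position: [0.6112, -0.1205, 0.0111]
ee_rot: [0.001, -0.073, 0.997, -0.0]
contact_force: [-1.3, 0.2, 6.0]
width: 0.0654
gripper_force: 30.2
```

```bash
python3 st.py -.0275 0 .0105 180
```

```text
t 19.15 G [-0.0322  0.0007  0.0111] yaw-GA 180.01 tilt [ 0.0013 -0.0001] F [-1.3  0.2  6. ] w 0.0654 30.2
(array([-0.0157, -0.0024,  0.0019]), array([-0.0002,  0.0012,  0.0001]))
```

>>> {"api": "apply_moves", "payload": {
  "xyz": [
    [-0.006,-0.0022,-0.001],
    [-0.006,0,0],
    [-0.005,0,0],
    [0,0,0],
    [0,0,0]
  ],
  "rot": [
    [0,0,0],
    [0,0,0],
    [0,0,0],
    [0,0,0],
    [0,0,0]
  ],
  "hand": [-1,-1,-1,-1,-1]
}}

```text
clock: 19.77
position: [0.6137, -0.1203, 0.0112]
ee_rot: [-0.002, -0.073, 0.997, 0.0]
contact_force: [-6.1, 0.6, 8.3]
width: 0.0658
gripper_force: 30.5
```

```bash
python3 st.py -.0275 0 .0105 180
```

```text
t 19.77 G [-0.0296  0.0006  0.0112] yaw-GA 180.01 tilt [-0.0036  0.0005] F [-6.1  0.6  8.3] w 0.0658 30.5
(array([-0.0072, -0.0019,  0.0022]), array([ 0.0009, -0.0034,  0.0002]))
```

>>> {"api": "apply_moves", "payload": {
  "xyz": [
    [0.015,0,-0.003],
    [0,-0.003,0],
    [0,0,0],
    [-0.01,0,0],
    [-0.005,0,0],
    [0,0,0],
    [0,0,0]
  ],
  "rot": [
    [0,0,0],
    [0,0,0],
    [0,0,0],
    [0,0,0],
    [0,0,0],
    [0,0,0],
    [0,0,0]
  ],
  "hand": [-1,-1,-1,-1,-1,-1,-1]
}}

```text
clock: 20.65
position: [0.6157, -0.1219, 0.0112]
ee_rot: [-0.0, -0.073, 0.997, -0.0]
contact_force: [-1.4, -1.1, -1.0]
width: 0.0659
gripper_force: 29.5
```

```bash
python3 st.py -.0275 0 .0105 180
```

```text
t 20.65 G [-0.0279 -0.0013  0.0112] yaw-GA 180.01 tilt [-0.0004 -0.0005] F [-1.4 -1.1 -1. ] w 0.0659 29.5
(array([-0.0014,  0.0043,  0.0022]), array([-0.0005, -0.0005,  0.0002]))
```

>>> {"api": "apply_moves", "payload": {
  "xyz": [
    [0.006,0,0],
    [0,0.004,0],
    [0,0,0],
    [0,0,0]
  ],
  "rot": [
    [0,0,0],
    [0,0,0],
    [0,0,0],
    [0,0,0]
  ],
  "hand": [-1,-1,-1,-1]
}}

```text
clock: 21.15
position: [0.614, -0.1205, 0.0114]
ee_rot: [0.0, -0.073, 0.997, 0.0]
contact_force: [0.4, 0.7, -3.6]
width: 0.0653
gripper_force: 29.1
```

```bash
python3 st.py -.0275 0 .0105 180
```

```text
t 21.15 G [-0.0294  0.0004  0.0114] yaw-GA 180.0 tilt [0.0001 0.0001] F [ 0.4  0.7 -3.6] w 0.0653 29.1
(array([-0.0064, -0.0012,  0.0029]), array([ 0.0001,  0.0001, -0.    ]))
```

>>> {"api": "apply_moves", "payload": {
  "xyz": [
    [0,0,0.0025],
    [-0.005,0,0],
    [-0.007,0,0],
    [0,0,0],
    [0,0,0]
  ],
  "rot": [
    [0,0,0],
    [0,0,0],
    [0,0,0],
    [0,0,0],
    [0,0,0]
  ],
  "hand": [-1,-1,-1,-1,-1]
}}

```text
clock: 21.78
position: [0.6155, -0.1204, 0.0112]
ee_rot: [-0.002, -0.073, 0.997, -0.0]
contact_force: [-7.1, -1.8, 5.2]
width: 0.0655
gripper_force: 30.2
```

```bash
python3 st.py -.0275 0 .0105 180
```

```text
t 21.77 G [-0.0279  0.0002  0.0112] yaw-GA 180.06 tilt [-0.0037 -0.0006] F [-7.1 -1.8  5.2] w 0.0655 30.2
(array([-0.0014, -0.0006,  0.0023]), array([-0.0001, -0.0036,  0.0009]))
```

>>> {"api": "apply_moves", "payload": {
  "xyz": [
    [0,0,0],
    [0,0,0],
    [0,0,0],
    [0,0,-0.05],
    [0,0,-0.15],
    [0.09,0,-0.05],
    [0.1,0,0],
    [0,0,0]
  ],
  "rot": [
    [0,0,0],
    [0,0,0],
    [0,0,0],
    [0,0,0],
    [0,0,0],
    [0,0,0],
    [0,0,0],
    [0,0,0]
  ],
  "hand": [1,1,1,1,1,-1,-1,-1]
}}

```text
clock: 22.78
position: [0.5595, -0.1283, 0.087]
ee_rot: [0.0, -0.072, 0.997, -0.0]
contact_force: [0.9, 0.7, -0.3]
width: 0.0325
gripper_force: 0.0
```

>>> {"api": "apply_moves", "payload": {
  "xyz": [
    [0,0,0],
    [0,0,0],
    [0,0,0]
  ],
  "rot": [
    [0,0,0],
    [0,0,0],
    [0,0,0]
  ],
  "hand": [-1,-1,-1]
}}

```text
clock: 23.15
position: [0.5618, -0.1283, 0.0855]
ee_rot: [0.0, -0.073, 0.997, -0.0]
contact_force: [-0.6, 0.3, -0.1]
width: -0.0003
gripper_force: 0.0
```

```bash
python3 st.py -.08 0 .017 180; python3 look.py w4
```

```text
t 23.15 G [-0.0822  0.0002  0.0855] yaw-GA 180.02 tilt [ 0.0002 -0.0001] F [-0.6  0.3 -0.1] w -0.0003 0.0
(array([-0.0073, -0.0005,  0.2283]), array([-0.0001,  0.0002,  0.0003]))
23.15 [ 0.5618 -0.1283  0.0855] -171.63331734343788 [-0.61  0.3  -0.07]
```

View pics/w4.png

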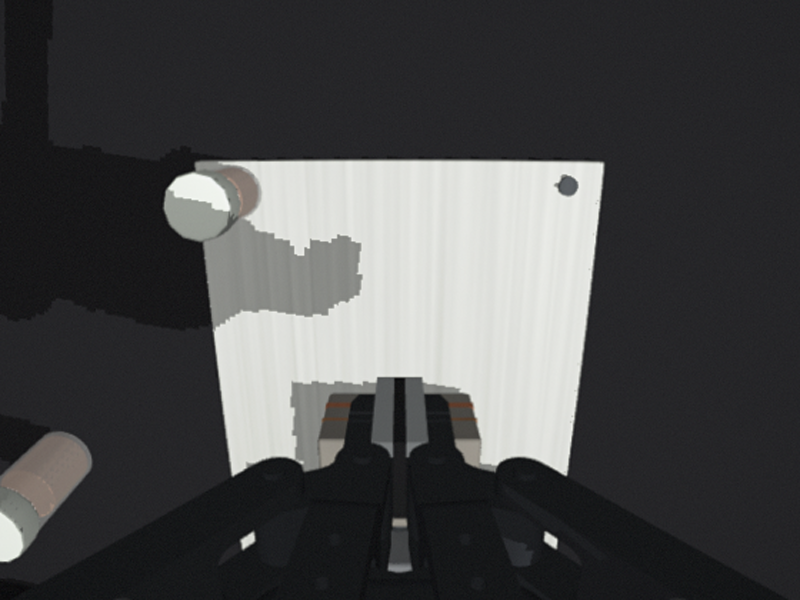

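>>> {"api": "apply_moves", "payload": {
  "xyz": [
    [0,0,0.1],
    [0,0,0.09],
    [0,0,0.035],
    [-0.03,0,0],
    [-0.045,0,0],
    [0,0,0]
  ],
  "rot": [
    [0,0,0],
    [0,0,0],
    [0,0,0],
    [0,0,0],
    [0,0,0],
    [0,0,0]
  ],
  "hand": [-1,-1,-1,-1,-1,-1]
}}

```text
clock: 23.95
position: [0.5861, -0.1254, 0.0194]
ee_rot: [0.002, -0.073, 0.997, -0.001]
contact_force: [-1.1, 0.7, 0.4]
width: -0.0004
gripper_force: 0.0
```

>>> {"api": "apply_moves", "payload": {
  "xyz": [
    [-0.008,0,0],
    [-0.007,0,0],
    [0,0,0]
  ],
  "rot": [
    [0,0,0],
    [0,0,0],
    [0,0,0]
  ],
  "hand": [-1,-1,-1]
}}

```text
clock: 24.32
position: [0.5878, -0.1245, 0.0183]
ee_rot: [0.0, -0.073, 0.997, -0.0]
contact_force: [-1.2, 0.0, 0.2]
width: -0.0001
gripper_force: 0.0
```

```bash
python3 st.py -.055 0 .018 180
```

```text
t 24.32 G [-0.0559  0.0002  0.0183] yaw-GA 180.0 tilt [ 0.0002 -0.0002] F [-1.2  0.   0.2] w -0.0001 0.0
(array([-0.003 , -0.0007,  0.0011]), array([-0.0002,  0.0002,  0.    ]))
```

>>> {"api": "apply_moves", "payload": {
  "xyz": [
    [-0.006,0,0],
    [-0.006,0,0],
    [0,0,0],
    [0,0,0]
  ],
  "rot": [
    [0,0,0],
    [0,0,0],
    [0,0,0],
    [0,0,0]
  ],
  "hand": [-1,-1,-1,-1]
}}

```text
clock: 24.82
position: [0.5893, -0.1241, 0.0181]
ee_rot: [-0.002, -0.073, 0.997, 0.0]
contact_force: [-5.1, -1.8, 2.6]
width: 0.0
gripper_force: 2.5
```

```bash
python3 st.py -.055 0 .018 180
```

```text
t 24.82 G [-0.0544  0.0003  0.0181] yaw-GA 180.02 tilt [-0.0041 -0.0001] F [-5.1 -1.8  2.6] w 0.0 2.5
(array([ 0.0019, -0.0012,  0.0004]), array([ 0.0004, -0.0039,  0.0004]))
```

```bash
python3 -c "
from h import *;from rig import status
s=status.get_state();print(delta(s,[.44,.20,.26],188.35))"
```

```text
(array([ 0.3382,  1.1416, -0.8044]), array([ 0.0004, -0.0039,  0.0004]))
```

>>> {"api": "apply_moves", "payload": {
  "xyz": [
    [0.04,0,0],
    [0.06,0,-0.05],
    [0,0,-0.18],
    [0,0,-0.18],
    [0,0,-0.18],
    [0.08,0.1,-0.1],
    [0.08,0.17,-0.06],
    [0.0,0.2,-0.05]
  ],
  "rot": [
    [0,0,0],
    [0,0,0],
    [0,0,0],
    [0,0,0],
    [0,0,0],
    [0,0,0],
    [0,0,0],
    [0,0,0]
  ],
  "hand": [-1,-1,-1,-1,-1,-1,1,1]
}}

```text
clock: 25.82
position: [0.492, 0.0048, 0.2592]
ee_rot: [0.001, -0.071, 0.997, -0.0]
contact_force: [1.3, -0.6, 0.4]
width: 0.0358
gripper_force: 0.0
```

```bash
python3 -c "
from h import *;from rig import status
s=status.get_state();print(delta(s,[.44,.20,.26],188.35))"
```

```text
(array([ 0.0791,  0.6686, -0.003 ]), array([-0.0002,  0.0016, -0.0027]))
```

>>> {"api": "apply_moves", "payload": {
  "xyz": [
    [0.02,0.17,0],
    [0.02,0.17,0],
    [0.02,0.17,0],
    [0.02,0.15,0],
    [0,0,0],
    [0,0,0]
  ],
  "rot": [
    [0,0,0],
    [0,0,0],
    [0,0,0],
    [0,0,0],
    [0,0,0],
    [0,0,0]
  ],
  "hand": [1,1,1,1,1,1]
}}

```text
clock: 26.58
position: [0.4411, 0.1963, 0.2581]
ee_rot: [0.0, -0.073, 0.997, -0.0]
contact_force: [0.6, -0.5, -0.1]
width: 0.0857
gripper_force: 0.0
```

```bash
python3 look.py w5
```

```text
26.58 [0.4411 0.1963 0.2581] -171.6165473437037 [ 0.64 -0.51 -0.12]
```

View pics/w5.png

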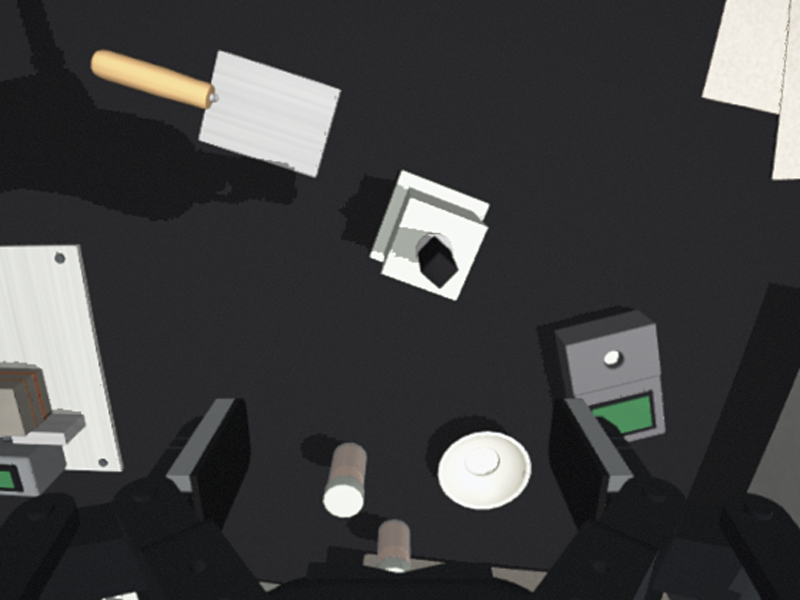

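```bash
python3 - <<'E'
from h import *;import pickle
s,i=pickle.load(open("w5.pkl","rb"));im=i["pixels"][:,:,::-1]
def crop(x,y,w,h):
    c=np.clip(im[y:y+h,x:x+w].astype(float)**.55*12,0,255).astype(np.uint8)
    return cv2.resize(c,(400,600),interpolation=cv2.INTER_NEAREST)
# 5x: 80x120
cv2.imwrite("pics/c5.png",np.hstack([crop(262,115,80,120),crop(388,200,80,120)]))
E
```

```text
(no output)
```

View pics/c5.png

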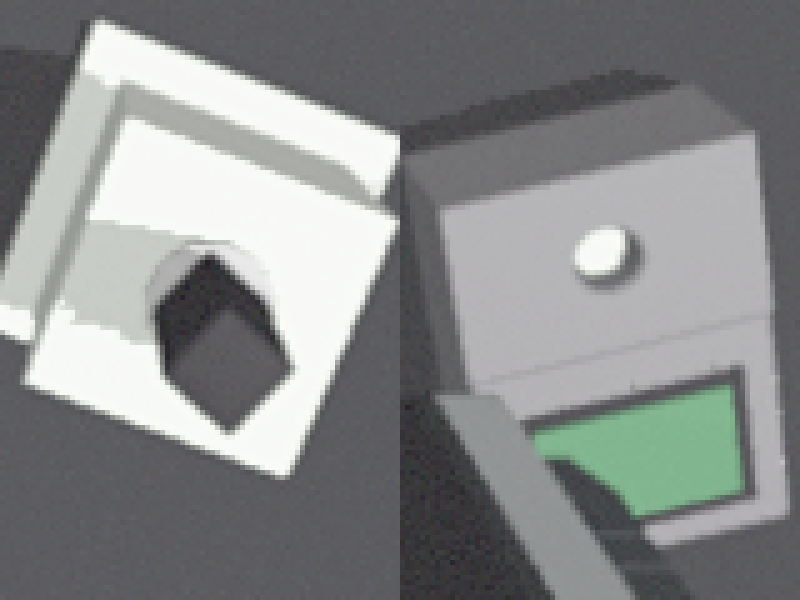

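```bash
python3 - <<'E'
from h import *;import pickle
s,i=pickle.load(open("w5.pkl","rb"));c=cam(i,s)
def A(p): return np.array(p)/5-.5+[262,115]
def B(p): return (np.array(p)-[400,0])/5-.5+[388,200]
g=unproj(c,A([(228,303),(293,370),(230,433),(166,373)]),.12)
print("grip",g.mean(0),np.linalg.norm(np.diff(g,axis=0),axis=1),[round(np.degrees(np.arctan2(*(g[(k+1)%4]-g[k])[1::-1])),1) for k in range(4)])
st=unproj(c,A([(125,118),(397,215),(288,478),(25,383)]),.07)
print("stand",st.mean(0),np.linalg.norm(np.diff(st,axis=0),axis=1),[round(np.degrees(np.arctan2(*(st[(k+1)%4]-st[k])[1::-1])),1) for k in range(4)])
lg=unproj(c,B([(442,208),(755,132),(790,512)]),.032)
print("logger",lg,np.linalg.norm(np.diff(lg,axis=0),axis=1),[round(np.degrees(np.arctan2(*(lg[k+1]-lg[k])[1::-1])),1) for k in range(2)])
ctr=(lg[0]+lg[2])/2;ax=(lg[2]-lg[1])/np.linalg.norm(lg[2]-lg[1]);print("hole from outline",ctr-.028*ax,"ctr",ctr)
print("hole",unproj(c,B([(607,258)]),.032),"button",unproj(c,B([(602,256)]),.026))
E
```

```text
grip [0.43202016 0.21664822 0.12      ] [0.01495341 0.01411178 0.01419256] [np.float64(52.6), np.float64(-34.7), np.float64(-125.4), np.float64(148.2)]
stand [0.43244848 0.21664529 0.07      ] [0.05203542 0.0530431  0.05258215] [np.float64(79.0), np.float64(-11.6), np.float64(-102.2), np.float64(167.8)]
logger [[0.49823404 0.33226129 0.032     ]
 [0.47119208 0.39654456 0.032     ]
 [0.56209376 0.43455831 0.032     ]] [0.06973956 0.09853   ] [np.float64(112.8), np.float64(22.7)]
hole from outline [0.5043317  0.37260715 0.032     ] ctr [0.5301639 0.3834098 0.032    ]
hole [[0.50470543 0.37199613 0.032     ]] button [[0.50672333 0.37377881 0.026     ]]
```

>>> {"api": "apply_moves", "payload": {
  "xyz": [
    [0,0,0],
    [0,0,0],
    [0,0,0],
    [0,0,0],
    [0,0,0],
    [0,0,0],
    [0,0,0]
  ],
  "rot": [
    [0,0,0.145],
    [0,0,0.145],
    [0,0,0.145],
    [0,0,0.145],
    [0,0,0.145],
    [0,0,0],
    [0,0,0]
  ],
  "hand": [1,1,1,1,1,1,1]
}}

```text
clock: 27.5
position: [0.4415, 0.1959, 0.2581]
ee_rot: [0.0, 0.302, 0.953, -0.0]
contact_force: [0.1, 0.4, 0.3]
width: 0.0856
gripper_force: 0.0
```

```bash
cat > d.py <<'E'
import sys
from h import *;from rig import status
s=status.get_state();a=[float(v) for v in sys.argv[1:]]
print("t",round(s["clock"],2),np.round(s["position"],4),"yaw",round(yaw(s)%360,2),"tilt",np.round(quat(s["ee_rot"]).as_matrix()[:2,2],4),"F",np.round(s["contact_force"],1),"w",round(s["width"],4),round(s["gripper_force"],1),"\n",delta(s,a[:3],a[3]))
E
python3 d.py .4322 .217 .084 145
```

```text
t 27.5 [0.4415 0.1959 0.2581] yaw 144.89 tilt [ 0.0001 -0.0002] F [0.1 0.4 0.3] w 0.0856 0.0 
 (array([0.0658, 0.0397, 0.5804]), array([-0.0001,  0.0002, -0.0019]))
```

>>> {"api": "apply_moves", "payload": {
  "xyz": [
    [0.066,0.04,0.1],
    [0,0,0.16],
    [0,0,0.16],
    [0,0,0.12],
    [0,0,0.04],
    [0,0,0],
    [0,0,0]
  ],
  "rot": [
    [0,0,-0.0019],
    [0,0,0],
    [0,0,0],
    [0,0,0],
    [0,0,0],
    [0,0,0],
    [0,0,0]
  ],
  "hand": [1,1,1,1,1,1,1]
}}

```text
clock: 28.38
position: [0.4333, 0.2183, 0.0856]
ee_rot: [0.001, 0.301, 0.954, 0.001]
contact_force: [0.1, -0.3, 0.4]
width: 0.0855
gripper_force: 0.0
```

```bash
python3 d.py .4322 .217 .084 145
```

```text
t 28.38 [0.4333 0.2183 0.0856] yaw 144.98 tilt [0.003  0.0009] F [ 0.1 -0.3  0.4] w 0.0855 0.0 
 (array([ 0.0006, -0.0056,  0.0054]), array([ 0.0024,  0.0019, -0.0004]))
```

>>> {"api": "apply_moves", "payload": {
  "xyz": [
    [0,-0.003,0.003],
    [0,0,0],
    [0,0,0],
    [0,0,0],
    [0,0,0],
    [0,0,0],
    [0,0,0],
    [0,0,0]
  ],
  "rot": [
    [0,0,0],
    [0,0,0],
    [0,0,0],
    [0,0,0],
    [0,0,0],
    [0,0,0],
    [0,0,0],
    [0,0,0]
  ],
  "hand": [1,1,-1,-1,-1,-1,-1,-1],
  "force": 50
}}

```text
clock: 29.38
position: [0.4315, 0.2172, 0.0833]
ee_rot: [0.0, 0.301, 0.954, -0.0]
contact_force: [-0.1, -1.0, 1.7]
width: 0.0157
gripper_force: 48.7
```

>>> {"api": "apply_moves", "payload": {
  "xyz": [
    [0,0,0],
    [0,0,0],
    [0,0,0]
  ],
  "rot": [
    [0,0,0],
    [0,0,0],
    [0,0,0]
  ],
  "hand": [-1,-1,-1]
}}

```text
clock: 29.75
position: [0.4315, 0.2172, 0.0833]
ee_rot: [0.0, 0.301, 0.954, 0.0]
contact_force: [-0.2, 0.9, 1.5]
width: 0.0154
gripper_force: 48.7
```

```bash
python3 d.py .4322 .217 .084 145;  python3 d.py .505 .3728 .16 145
```

```text
t 29.75 [0.4315 0.2172 0.0833] yaw 144.96 tilt [0.0002 0.    ] F [-0.2  0.9  1.5] w 0.0154 48.7 
 (array([-0.0023,  0.0009, -0.0022]), array([ 0.0001,  0.0002, -0.0006]))
t 29.75 [0.4315 0.2172 0.0833] yaw 144.96 tilt [0.0002 0.    ] F [-0.2  0.9  1.5] w 0.0154 48.7 
 (array([ 0.0972,  0.5654, -0.2555]), array([ 0.0001,  0.0002, -0.0006]))
```

>>> {"api": "apply_moves", "payload": {
  "xyz": [
    [0,0,-0.1],
    [0,0,-0.15],
    [0,0,-0.05],
    [0.025,0.14,0],
    [0.025,0.14,0],
    [0.025,0.14,0],
    [0.024,0.145,0],
    [0,0,0]
  ],
  "rot": [
    [0,0,0],
    [0,0,0],
    [0,0,0],
    [0,0,0],
    [0,0,0],
    [0,0,0],
    [0,0,0],
    [0,0,0]
  ],
  "hand": [-1,-1,-1,-1,-1,-1,-1,-1]
}}

```text
clock: 30.75
position: [0.505, 0.3752, 0.1712]
ee_rot: [-0.001, 0.3, 0.954, -0.0]
contact_force: [-0.2, -0.4, -0.9]
width: 0.0152
gripper_force: 49.1
```

>>> {"api": "apply_moves", "payload": {
  "xyz": [
    [0,0,0],
    [0,0,0]
  ],
  "rot": [
    [0,0,0],
    [0,0,0]
  ],
  "hand": [-1,-1]
}}

```text
clock: 31.0
position: [0.5036, 0.3718, 0.1728]
ee_rot: [-0.0, 0.301, 0.954, -0.001]
contact_force: [0.2, 0.2, -1.1]
width: 0.0155
gripper_force: 49.1
```

```bash
python3 d.py .5043 .373 .108 145; python3 look.py w6
python3 - <<'E'
from h import *;import pickle
s,i=pickle.load(open("w6.pkl","rb"));c=cam(i,s)
print("hole px",proj(c,[[.505,.3728,.032]])*1/.7,"tip px",proj(c,quat(s["ee_rot"]).apply([-.0007,0,.0713])+s["position"])/.7)
E
```

```text
t 31.0 [0.5036 0.3718 0.1728] yaw 144.93 tilt [-0.0013 -0.0012] F [ 0.2  0.2 -1.1] w 0.0155 49.1 
 (array([0.0003, 0.0052, 0.2162]), array([-0.0017, -0.0004, -0.0012]))
31.0 [0.5036 0.3718 0.1728] 144.9263535599485 [ 0.2   0.17 -1.09]
hole px [[404.16542141 278.77116959]] tip px [[401.2306707  323.15413618]]
```

View pics/w6.png

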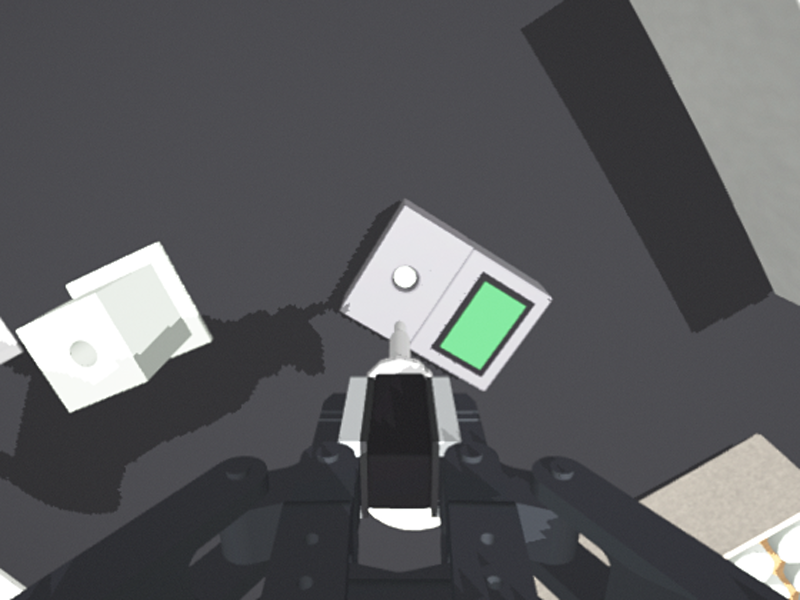

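>>> {"api": "apply_moves", "payload": {
  "xyz": [
    [0.002,0.006,0.05],
    [0,0,0.1],
    [0,0,0.06],
    [0,0,0],
    [0,0,0],
    [0,0,0]
  ],
  "rot": [
    [0,0,0],
    [0,0,0],
    [0,0,0],
    [0,0,0],
    [0,0,0],
    [0,0,0]
  ],
  "hand": [-1,-1,-1,-1,-1,-1]
}}

```text
clock: 31.8
position: [0.5055, 0.3751, 0.1113]
ee_rot: [0.001, 0.301, 0.954, 0.001]
contact_force: [0.0, 0.4, -0.3]
width: 0.0159
gripper_force: 49.1
```

```bash
python3 d.py .5043 .373 .0933 145
```

```text
t 31.8 [0.5055 0.3751 0.1113] yaw 144.96 tilt [0.0018 0.0009] F [ 0.   0.4 -0.3] w 0.0159 49.1 
 (array([-0.0006, -0.0083,  0.06  ]), array([ 0.0017,  0.0009, -0.0007]))
```

>>> {"api": "apply_moves", "payload": {
  "xyz": [
    [0,-0.005,0],
    [0,0,0],
    [0,0,0]
  ],
  "rot": [
    [0,0,0],
    [0,0,0],
    [0,0,0]
  ],
  "hand": [-1,-1,-1]
}}

```text
clock: 32.17
position: [0.5041, 0.3736, 0.1105]
ee_rot: [0.0, 0.301, 0.954, 0.0]
contact_force: [-0.0, 0.5, -0.9]
width: 0.0156
gripper_force: 49.1
```

```bash
python3 d.py .5043 .373 .0933 145
```

```text
t 32.17 [0.5041 0.3736 0.1105] yaw 144.96 tilt [0.0003 0.0001] F [-0.   0.5 -0.9] w 0.0156 49.1 
 (array([-0.0016, -0.0013,  0.0572]), array([ 0.0002,  0.0002, -0.0007]))
```

Aligned; go down in steps.

>>> {"api": "apply_moves", "payload": {
  "xyz": [
    [-0.001,-0.001,0.02],
    [0,0,0.02],
    [0,0,0.01],
    [0,0,0],
    [0,0,0]
  ],
  "rot": [
    [0,0,0],
    [0,0,0],
    [0,0,0],
    [0,0,0],
    [0,0,0]
  ],
  "hand": [-1,-1,-1,-1,-1]
}}

```text
clock: 32.8
position: [0.504, 0.373, 0.0954]
ee_rot: [-0.0, 0.301, 0.954, -0.0]
contact_force: [0.4, -0.9, 1.6]
width: 0.0152
gripper_force: 49.2
```

```bash
python3 d.py .5043 .373 .0933 145
```

```text
t 32.8 [0.504  0.373  0.0954] yaw 144.96 tilt [-0.0002 -0.0003] F [ 0.4 -0.9  1.6] w 0.0152 49.2 
 (array([-0.0008,  0.0004,  0.0071]), array([-0.0004,  0.    , -0.0006]))
```

>>> {"api": "apply_moves", "payload": {
  "xyz": [
    [0,0,0.007],
    [0,0,0.004],
    [0,0,0],
    [0,0,0]
  ],
  "rot": [
    [0,0,0],
    [0,0,0],
    [0,0,0],
    [0,0,0]
  ],
  "hand": [-1,-1,-1,-1]
}}

```text
clock: 33.3
position: [0.5042, 0.3732, 0.093]
ee_rot: [0.0, 0.301, 0.954, 0.0]
contact_force: [-1.3, -1.1, 5.8]
width: 0.0154
gripper_force: 50.2
```

```bash
python3 d.py .5043 .373 .0933 145
```

```text
t 33.3 [0.5042 0.3732 0.093 ] yaw 144.97 tilt [0.0006 0.0002] F [-1.3 -1.1  5.8] w 0.0154 50.2 
 (array([-0.0007, -0.0002, -0.0009]), array([ 0.0005,  0.0004, -0.0005]))
```

>>> {"api": "apply_moves", "payload": {
  "xyz": [
    [0,0,0.005],
    [0,0,0],
    [0,0,0]
  ],
  "rot": [
    [0,0,0],
    [0,0,0],
    [0,0,0]
  ],
  "hand": [-1,-1,-1]
}}

```text
clock: 33.67
position: [0.5043, 0.3732, 0.0927]
ee_rot: [0.001, 0.301, 0.954, 0.0]
contact_force: [-2.9, -2.2, 11.6]
width: 0.0154
gripper_force: 50.9
```

```bash
python3 d.py .5043 .373 .0933 145
```

```text
t 33.67 [0.5043 0.3732 0.0927] yaw 144.97 tilt [0.0013 0.0004] F [-2.9 -2.2 11.6] w 0.0154 50.9 
 (array([-0.0004, -0.0004, -0.0019]), array([ 0.0011,  0.0008, -0.0005]))
```

```bash
python3 d.py .4315 .2172 .165 145
```

```text
t 33.67 [0.5043 0.3732 0.0927] yaw 144.97 tilt [0.0013 0.0004] F [-2.9 -2.2 11.6] w 0.0154 50.9 
 (array([-0.1   , -0.5647, -0.2414]), array([ 0.0011,  0.0008, -0.0005]))
```

>>> {"api": "apply_moves", "payload": {
  "xyz": [
    [0,0,-0.03],
    [0,0,-0.1],
    [0,0,-0.13],
    [0,0,0],
    [-0.025,-0.14,0],
    [-0.025,-0.14,0],
    [-0.025,-0.14,0],
    [-0.023,-0.14,0]
  ],
  "rot": [
    [0,0,0],
    [0,0,0],
    [0,0,0],
    [0,0,0],
    [0,0,0],
    [0,0,0],
    [0,0,0],
    [0,0,0]
  ],
  "hand": [-1,-1,-1,-1,-1,-1,-1,-1]
}}

```text
clock: 34.67
position: [0.4305, 0.2174, 0.1672]
ee_rot: [-0.001, 0.301, 0.954, -0.001]
contact_force: [0.6, -0.4, 0.3]
width: 0.0154
gripper_force: 49.0
```

>>> {"api": "apply_moves", "payload": {
  "xyz": [
    [0,0,0],
    [0,0,0],
    [0,0,0],
    [0,0,0]
  ],
  "rot": [
    [0,0,0],
    [0,0,0],
    [0,0,0],
    [0,0,0]
  ],
  "hand": [-1,-1,-1,-1]
}}

```text
clock: 35.17
position: [0.4322, 0.2194, 0.1682]
ee_rot: [-0.0, 0.301, 0.954, -0.0]
contact_force: [-0.4, 0.2, -0.3]
width: 0.0154
gripper_force: 49.2
```

```bash
python3 d.py .4315 .2172 .0833 145
```

```text
t 35.17 [0.4322 0.2194 0.1682] yaw 145.02 tilt [-0.0001 -0.    ] F [-0.4  0.2 -0.3] w 0.0154 49.2 
 (array([-0.0025, -0.0074,  0.283 ]), array([-0.0001, -0.0001,  0.0003]))
```

>>> {"api": "apply_moves", "payload": {
  "xyz": [
    [-0.0025,-0.0074,0],
    [0,0,0.03],
    [0,0,0.03],
    [0,0,0],
    [0,0,0],
    [0,0,0]
  ],
  "rot": [
    [0,0,0],
    [0,0,0],
    [0,0,0],
    [0,0,0],
    [0,0,0],
    [0,0,0]
  ],
  "hand": [-1,-1,-1,-1,-1,-1]
}}

```text
clock: 35.92
position: [0.4313, 0.2165, 0.1507]
ee_rot: [0.0, 0.301, 0.954, 0.0]
contact_force: [0.4, -0.3, -0.8]
width: 0.0152
gripper_force: 49.2
```

```bash
python3 d.py .4315 .2172 .0833 145
```

```text
t 35.92 [0.4313 0.2165 0.1507] yaw 144.96 tilt [0.0006 0.0001] F [ 0.4 -0.3 -0.8] w 0.0152 49.2 
 (array([0.0009, 0.002 , 0.2247]), array([ 0.0004,  0.0004, -0.0006]))
```

>>> {"api": "apply_moves", "payload": {
  "xyz": [
    [0.0009,0.002,0.04],
    [0,0,0.05],
    [0,0,0.05],
    [0,0,0.05],
    [0,0,0.02],
    [0,0,0],
    [0,0,0]
  ],
  "rot": [
    [0,0,0],
    [0,0,0],
    [0,0,0],
    [0,0,0],
    [0,0,0],
    [0,0,0],
    [0,0,0]
  ],
  "hand": [-1,-1,-1,-1,-1,-1,-1]
}}

```text
clock: 36.8
position: [0.4316, 0.2173, 0.0879]
ee_rot: [0.0, 0.301, 0.954, 0.0]
contact_force: [0.5, -0.2, -0.1]
width: 0.015
gripper_force: 49.2
```

```bash
python3 d.py .4315 .2172 .0833 145
```

```text
t 36.8 [0.4316 0.2173 0.0879] yaw 144.96 tilt [0.001  0.0003] F [ 0.5 -0.2 -0.1] w 0.015 49.2 
 (array([ 0.0002, -0.0005,  0.0152]), array([ 0.0007,  0.0006, -0.0006]))
```

>>> {"api": "apply_moves", "payload": {
  "xyz": [
    [0,0,0.007],
    [0,0,0.005],
    [0,0,0.002],
    [0,0,0],
    [0,0,0]
  ],
  "rot": [
    [0,0,0],
    [0,0,0],
    [0,0,0],
    [0,0,0],
    [0,0,0]
  ],
  "hand": [-1,-1,-1,-1,-1]
}}

```text
clock: 37.42
position: [0.4312, 0.2171, 0.0833]
ee_rot: [0.0, 0.301, 0.954, -0.0]
contact_force: [0.2, 0.3, 0.1]
width: 0.0152
gripper_force: 49.3
```

```bash
python3 d.py .4315 .2172 .0833 145
```

```text
t 37.42 [0.4312 0.2171 0.0833] yaw 144.96 tilt [ 0.     -0.0001] F [0.2 0.3 0.1] w 0.0152 49.3 
 (array([-0.0006,  0.0008,  0.0001]), array([-0.0001,  0.0001, -0.0006]))
```

>>> {"api": "apply_moves", "payload": {
  "xyz": [
    [0,0,0.001],
    [0,0,0],
    [0,0,0],
    [0,0,0],
    [0,0,0],
    [0,0,0],
    [0,0,-0.05],
    [0,0,-0.1]
  ],
  "rot": [
    [0,0,0],
    [0,0,0],
    [0,0,0],
    [0,0,0],
    [0,0,0],
    [0,0,0],
    [0,0,0],
    [0,0,0]
  ],
  "hand": [-0.4,-0.2,0.1,0.5,1,1,1,1]
}}

```text
clock: 38.42
position: [0.4302, 0.2167, 0.1274]
ee_rot: [-0.001, 0.301, 0.954, -0.001]
contact_force: [1.1, -0.3, 0.5]
width: 0.0855
gripper_force: 0.0
```

>>> {"api": "apply_moves", "payload": {
  "xyz": [
    [0,0,-0.16],
    [0,0,-0.16],
    [0,0,-0.11],
    [0,0,0],
    [0,0,0],
    [0,0,0]
  ],
  "rot": [
    [0,0,0],
    [0,0,0],
    [0,0,0],
    [0,0,0],
    [0,0,0],
    [0,0,0]
  ],
  "hand": [1,1,1,1,1,1]
}}

```text
clock: 39.17
position: [0.4303, 0.2168, 0.2554]
ee_rot: [-0.001, 0.301, 0.954, -0.001]
contact_force: [-0.4, -0.5, -0.2]
width: 0.0853
gripper_force: 0.0
```

```bash
python3 - <<'E'
from look import *
s,c,im=look("w7");print(s["clock"],np.round(s["position"],4))
g=im.max(2)
P=proj(c,[[.4322,.217,.12],[.4322,.217,.07]]);print("pred grip top/base px",P)
# dark pixels within the bright stand top
st=unproj(c,[[0,0]],.07)
x0,y0=P.mean(0).astype(int);w=g[y0-45:y0+45,x0-45:x0+45]
hull=np.zeros_like(w);cs,_=cv2.findContours((w>150).astype(np.uint8),0,2)
cv2.fillPoly(hull,[cv2.convexHull(np.vstack(cs))],1)
m=((w<60)&(hull>0)).astype(np.uint8);m=cv2.morphologyEx(m,cv2.MORPH_OPEN,np.ones((3,3)))
n,l,stt,ce=cv2.connectedComponentsWithStats(m)
for k in range(1,n): print(stt[k][4],ce[k]+[x0-45,y0-45],stt[k][:4]+[x0-45,y0-45,0,0])
# vertices of stylus grip predicted outline
a=np.radians(55);u=np.array([np.cos(a),np.sin(a)])*.008;v=np.array([-u[1],u[0]])
Q=[np.r_[np.array([.4322,.217])+i*u+j*v,z] for z in(.12,.074) for i in(-1,1) for j in(-1,1)]
q=proj(c,Q);h=cv2.convexHull(q.astype(np.float32))[:,0];M=cv2.moments(h);print("pred outline",q.min(0),q.max(0),"ctr",M["m10"]/M["m00"],M["m01"]/M["m00"],M["m00"])
# top cam: compare to start
i0=pickle.load(open("im0.pkl","rb"))["top"];t0=i0["pixels"];i1=__import__("rig").get_image("top");t1=i1["pixels"]
pickle.dump(i1,open("top1.pkl","wb"))
d=cv2.absdiff(t0,t1).max(2)
tc=cam(i1)
for nm,p in {"vial_a":(.516,-.202,.045),"vialR":(.666,-.288,.06),"v":(.642,.179,.06),"v2":(.719,.232,.06),"dish":(.627,.298,.01),"half":(.368,-.215,.022),"logger":(.53,.381,.032),"spat":(.358,.05,.01),"sample old":(.444,-.39,.04)}.items():
    a,b=proj(tc,p)[0].astype(int);print(nm,(a,b),(d[b-14:b+15,a-14:a+15]>60).sum())
E
```

```text
39.175 [0.4303 0.2168 0.2554]
pred grip top/base px [[282.60819252 198.40995376]
 [282.28380976 182.97570485]]
530 [280.5       191.7509434] [272 177  18  30]
18 [319.66666667 190.83333333] [318 189   4   5]
pred outline [272.29700298 175.34372009] [292.95439048 208.16389486] ctr 282.5573620536323 192.0332162739829 656.4978059395216
vial_a (np.int64(362), np.int64(219)) 0
vialR (np.int64(392), np.int64(169)) 0
v (np.int64(234), np.int64(174)) 0
v2 (np.int64(217), np.int64(149)) 0
dish (np.int64(198), np.int64(181)) 0
half (np.int64(365), np.int64(270)) 0
logger (np.int64(168), np.int64(212)) 69
spat (np.int64(276), np.int64(271)) 29
sample old (np.int64(426), np.int64(245)) 345
```

```bash
python3 -c "
from rig import job;print(job.sign_off())"
```

```text
the job is handed in; nothing more can be done
None
```

The job is handed in. I seated the end face and held it, then the long face, each against the fence at 5–7 N. The store button was pressed until it bottomed at about 12 N, and the stylus is back upright in its stand; the vials, dish and core showed no change in the top camera. I judged the final long-face seating by force and position readings and took no picture of it afterwards.

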